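Weigh out porcelain cabinet knobs

TASK

Weigh out the loose porcelain ball knobs for a customer: stand the empty pine stock box upright in the middle of the scale's weighing plate and let go of it, then turn the tare knob until the needle sits on the dial's zero mark with the empty box on the plate, and let go of the knob. Then lower every porcelain knob gently right down into the box - no dropping from the rim, they chip - leaving the zeroed dial alone, and finish with the box still standing in the middle of the plate and the other door hardware left where it lies.

Things in the scene. Friction and masses are not known exactly. Their poses are not given: they have to be found in the camera images.
- box: empty deep pine stock box, open on top, 206 mm long (its x) x 166 mm wide (its y) x 88 mm tall, walls and floor 8 mm thick (inside 190 x 150 mm, 80 mm deep), about 0.35 kg; at the start it stands on the planks to the left of the scale. Origin: centre of its underside, z up. It is carried by gripping one wall at mid-length from above; keep all of the knobs out of it until the scale is zeroed
- scale: counter spring scale, white housing about 408 mm long (its x) x 196 mm wide, fixed on the planks. Origin: on the planks under it; +x points away from the robot side; the round dial, face up, lies near its -x end (dial axis at x = -125 mm, y = 0; dial ring 146 mm across, 54 mm high) and the square steel weighing plate near its +x end (plate centre at x = +88 mm, y = 0)
- plate_top (a point): centre of the upper face of the steel weighing plate, 220 mm (scale x) x 194 mm, 66 mm above the planks when empty; z up, x along the scale's x. The plate is sprung and sinks straight down by 5.6 mm per kg, at most 13.5 mm
- needle_arm (a joint): red needle of the scale, rad, positive clockwise seen from above; 0 when the plate is empty (needle pointing along the scale's +x). It turns by itself with the load on the plate, one full turn per 2.5 kg, and cannot be set by hand
- tare (a joint): white graduated dial disc with the black tare knob fixed to its centre, rad, positive clockwise seen from above; at 0 the zero mark points along the scale's +x. It turns freely between -2.5 and 2.5 with light friction (about 0.04 N m) and stays where it is left. The scale reads zero when needle_arm equals tare
- tare_grip (a point): on the dial's axis, in the upright grip bar of the tare knob: 10 mm below the top of the bar. The bar is 34 mm long, 12 mm thick and 24 mm high, its top 86 mm above the planks, standing on a disc 36 mm across whose top is 62 mm above the planks; the point's x axis lies along the bar and towards the zero mark, z up. The dial face below is 51 mm above the planks
- zero_mark (a point): point on the dial disc's zero mark (a bold black bar 21 x 7.5 mm near the disc's edge, the thickest of its marks), 56 mm from the dial axis; turns with the tare knob
- needle_tip (a point): point near the tip of the thin red needle, also 56 mm from the dial axis; over the zero mark when the scale reads zero
- ring_pull: bystander: black wrought iron ring pull lying flat, rose 64 mm across, 18 mm high; origin under the centre of the rose
- hasp: bystander: copper hasp lying flat, about 122 x 34 mm along its x, 19 mm high; origin under the slotted plate's centre, the far end at x = -78 mm
- knocker: bystander: green enamel door knocker lying on its back, 162 mm (its x) x 68 mm, 27 mm high; origin under its centre
- padlock: bystander: brass padlock lying flat, body 36 x 42 x 20 mm with a steel shackle to 50 mm along its x; origin under the body's centre
- t_hinge: bystander: black iron T hinge lying flat, strap to 157 mm along its x, cross plate 85 mm along its y, 10 mm high; origin at the knuckle
- bolt: bystander: steel tower bolt lying flat, 130 x 32 mm along its x, 33 mm high at its knob; origin under the plate's centre
- knob1: one of the porcelain cabinet knobs (4 to 6 of them are there): white ball 40 mm across on a short brass neck and a flat brass foot 30 mm across, 50 mm tall in all, origin: centre of the ball, 30 mm above the underside of the foot; z from foot to ball; about 0.08 kg; stands on its foot on the planks to the right of the scale
- knob2: one of the porcelain cabinet knobs (4 to 6 of them are there): white ball 40 mm across on a short brass neck and a flat brass foot 30 mm across, 50 mm tall in all, origin: centre of the ball, 30 mm above the underside of the foot; z from foot to ball; about 0.08 kg; stands on its foot on the planks to the right of the scale
- knob3: one of the porcelain cabinet knobs (4 to 6 of them are there): white ball 40 mm across on a short brass neck and a flat brass foot 30 mm across, 50 mm tall in all, origin: centre of the ball, 30 mm above the underside of the foot; z from foot to ball; about 0.08 kg; stands on its foot on the planks to the right of the scale
- knob4: one of the porcelain cabinet knobs (4 to 6 of them are there): white ball 40 mm across on a short brass neck and a flat brass foot 30 mm across, 50 mm tall in all, origin: centre of the ball, 30 mm above the underside of the foot; z from foot to ball; about 0.08 kg; stands on its foot on the planks to the right of the scale
- knob5: one of the porcelain cabinet knobs (4 to 6 of them are there): white ball 40 mm across on a short brass neck and a flat brass foot 30 mm across, 50 mm tall in all, origin: centre of the ball, 30 mm above the underside of the foot; z from foot to ball; about 0.08 kg; stands on its foot on the planks to the right of the scale
- knob6: one of the porcelain cabinet knobs (4 to 6 of them are there): white ball 40 mm across on a short brass neck and a flat brass foot 30 mm across, 50 mm tall in all, origin: centre of the ball, 30 mm above the underside of the foot; z from foot to ball; about 0.08 kg; stands on its foot on the planks to the right of the scale
Mind the look-alikes: they are no part of the job. Leave any purple look-alike of the knob5 alone. Leave any red look-alike of the knob2 alone.

How it is judged:
By the outcome, as a careful person would: the job done as asked, in the order asked, and still so for the second after the job is handed in, with the robot touching nothing.
Of knob1, knob2, knob3, knob4, knob5, knob6 only 4 to 6 are there at a start; the rules pass over those that are not, and their reading is None.
At some moment in a run one of knob1, knob2, knob3, knob4, knob5, knob6 may be knocked a few centimetres aside while the robot is not near it.
It also fails if it takes over 210 s, if anything falls off the work surface, if the arm or the gripper's body presses on something with over 40 N, if the wrist force passes 120 N, or if a joint passes its speed limit or range.

ROBOT

A 6-joint arm with a two-finger parallel gripper is mounted at the origin on the work surface. World frame = base frame: x ahead of the robot, y to its left, z up, the work surface at z = 0. Lengths are in m, angles in degrees, forces in N, time in s.
With the tool pointing down it reaches from about 0.375 to 0.9 m from the base axis. Payload 3.1 kg.
Tool frame: the origin (TCP) lies at the very end of the fingers, on their centre line; the grasp point (between the pads) lies 19 mm behind it; z points along the fingers, y is the line along which they close (so a half turn about z gives the same grasp; the last joint's range is limited). The gripper opens to 87 mm and grips with 3 to 60 N. Pads are 19 mm wide; open, the fingers measure 117 mm over their backs; the gripper's body (75 mm by 190 mm) begins 51 mm behind the grasp point.
Start: joints at [54.23, 30.224, 82.088, -0, 67.689, -10.227], TCP at [0.269, 0.564, 0.223] pointing down, gripper open.
Joint ranges: [-176.69, 176.69], [-43.24, 126.21], [12.49, 139.97], [-82, 262], [0, 151.66], [-163.58, 163.58]. Speed limits (degrees/s): [159.86, 159.86, 180, 180, 180, 180].

INTERFACE

Orientations are given as a 3x3 rotation matrix whose columns are the frame's x, y, z axes.
In Python, from rig import readout, viewer, ticket gives the robot as it stands.
- The arm moves only by the tool send_rows, never from a script. Its argument "moves" is a list of rows, each a list of 6 numbers: the shift along the tool's x, y, z in units of 250 mm (1.0 is 250 mm), then the turn, a rotation vector about the tool's x, y, z in units of 90 degrees (1.0 is 90 degrees). A call has 1 to 12 rows; each row is the pose to reach, as a shift and turn from the pose commanded when the call began, along the tool's axes at that moment; what a row does not reach only later rows make up. A row lasts 1/10 s, in which the tool goes at most 50 mm and 8.59 degrees, less where a joint would pass 70% of its speed; a pose out of reach is approached as far as the arm can. A call with a number of a shift or a turn outside -1 to 1 is refused whole. A call with a gripper value outside its range is refused whole. "grip" is the opening, from 0 (shut) to 1 (fully open), set as the call begins (left out, the last holds). The fingers move at their own pace and stop on an object; the grip force is fixed at half the most. Time passes only in rows, so rows that repeat a pose let the fingers close. It gives the time, the measured TCP pose, the force, the opening and the grip force at its end, in the units of the state.
- readout.read_state(): the state, without advancing time (a new reading comes with each control period).
- viewer.capture(name): name is "side" or "top" or "wrist"; returns (picture, depth): 480x640x3 uint8, red, green, blue; 480x640 float32, m along the optical axis (not along the pixel's ray), 0 where there is no reading.
- viewer.camera_info(name): a dict with "fx", "fy", "cx", "cy" (pixels), "R" (3x3) and "t" (3): a world point X has camera coordinates R X + t; the wrist camera has in their place "tool_from_camera" (4x4, takes a point from camera to tool coordinates, whose origin is the TCP and whose axes are the flange's). Camera axes: x right, y down, z forward; pixel columns grow to the right and rows downward; lengths in m; the calibration is good to about 2 mm. A picture is of the moment at which its call begins: read the wrist's pose just before it. camera_info takes no time and is no camera call.
- ticket.hand_in(): hands the job in; it is judged then, once.
The state is a dict: "time_s": time; "joint_positions": joint angles; "qvel": joint speeds; "tau": joint torques, N m; "position": TCP position; "tcp_rot": TCP orientation; "force": force on the tool from outside, world axes, zero at the start; "moment": the same for the moment, N m; "opening": opening from 0.0 (shut) to 1.0 (fully open); "grasp_force": force on a finger pad.
Only numpy, scipy, OpenCV 4.12 (cv2) and the standard library are available. Lean on these libraries where they do the work, as an engineer would, in place of code of your own. Each camera call takes 0.05 s, during which the arm holds its last target. There are 200 camera calls.

## Working session

There is one attempt and no reset: what is moved stays moved. The work goes in short steps, Python scripts to look and compute and a tool call to move; the robot and the scene stay as the last step left them, time stands still between calls to the robot, and variables do not carry over. Pictures are saved under pics/ and viewed, at most 14 in all, crops included, and the job is handed in when it is done.

Besides the shell and the picture viewer there is one more tool, called after "Request:" by a JSON object that holds its "api" and its "payload". send_rows: Moves the arm, as the interface text tells. Shifts and turns lie within -1 to 1; 1 stands for 250 mm of shift or 90 degrees of turn. Its arguments: {"type":"object","properties":{"moves":{"type":"array"},"grip":{"type":"number"}},"required":["moves"]}

```bash
mkdir -p pics; ls; python3 - <<'E'
from rig import readout, viewer
import cv2, numpy as np
s=readout.read_state(); print(s)
for n in ("top","side"):
    p,d=viewer.capture(n); cv2.imwrite(f"pics/{n}0.png",p[:,:,::-1]); np.savez(f"pics/{n}0.npz",p=p,d=d)
for n in ("top","side","wrist"): print(n,viewer.camera_info(n))
E
```

```text
pics
{'time_s': 0.0, 'joint_positions': array([ 5.42295814e+01,  3.02783692e+01,  8.21563328e+01, -3.92753772e-04,
        6.76891590e+01, -1.02278628e+01]), 'qvel': array([-0.00086242,  0.03754649, -0.06043389,  0.046513  ,  0.01239343,
        0.0921381 ]), 'tau': array([ 2.59066073e-04, -4.40037024e+01, -1.76590776e+01,  6.32920861e-02,
        5.82050357e-02, -1.72877708e-04]), 'position': array([0.26903413, 0.56332121, 0.22157833]), 'tcp_rot': array([[-9.02266165e-01,  4.31177671e-01, -1.25849938e-03],
       [ 4.31179342e-01,  9.02264532e-01, -1.75770171e-03],
       [ 3.77617629e-04, -2.12855371e-03, -9.99997663e-01]]), 'force': array([-0.02066781,  0.50455302,  0.9303473 ]), 'moment': array([ 0.01185099, -0.02989873,  0.02083841]), 'grasp_force': 0.0, 'opening': 0.9975807200865666}
top {'fx': 542.7791828991371, 'fy': 542.7791828991371, 'cx': 319.6229302365334, 'cy': 243.5773532091579, 'R': array([[ 0.00947114, -0.99994592, -0.0042955 ],
       [-0.9807523 , -0.00845136, -0.19507306],
       [ 0.1950262 ,  0.00606038, -0.98077931]]), 't': array([-0.09276995,  0.48824881,  1.24489723])}
side {'fx': 479.69182595433716, 'fy': 479.69182595433716, 'cx': 311.3348092174748, 'cy': 245.51198418599077, 'R': array([[ 0.97548405, -0.22005015, -0.00296741],
       [-0.13371947, -0.58196239, -0.80214642],
       [ 0.17478552,  0.78287784, -0.59712002]]), 't': array([-0.49084723,  0.09022565,  1.08391707])}
wrist {'fx': 401.2479763592914, 'fy': 401.2479763592914, 'cx': 322.1606673709593, 'cy': 241.24362615061017, 'tool_from_camera': array([[ 8.50470876e-04, -9.61992462e-01, -2.73074676e-01,
         7.48042741e-02],
       [ 9.99999596e-01,  8.97383377e-04, -4.68938116e-05,
         8.33337407e-05],
       [ 2.90164169e-04, -2.73074526e-01,  9.61992837e-01,
        -1.61053420e-01],
       [ 0.00000000e+00,  0.00000000e+00,  0.00000000e+00,
         1.00000000e+00]])}
```

View pics/top0.png

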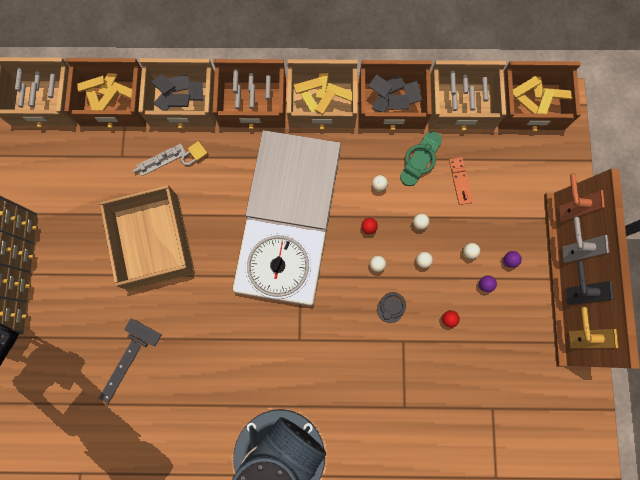

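View pics/side0.png

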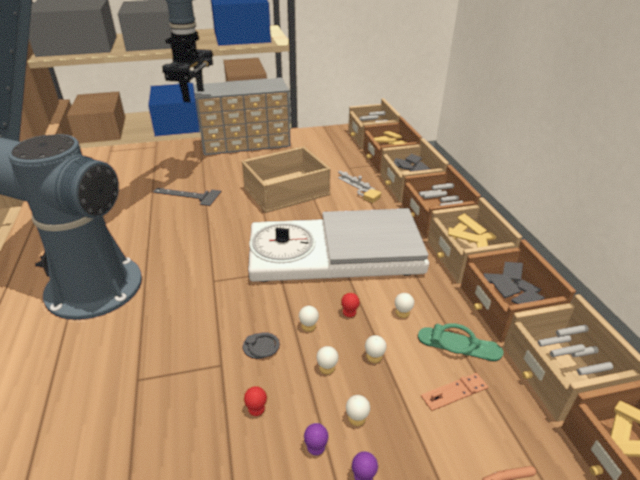

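Five white knobs show in the top view at (380,184), (421,222), (377,264), (424,260) and (471,251). The balls at (369,226) and (451,319) are red, and those at (513,259) and (488,284) are purple, so these four are look-alikes. The box is at (147,238), the dial at (278,265) and the plate at (293,180). Next I measure.

```bash
cat > h.py <<'E'
import numpy as np, cv2
from rig import readout, viewer
def cam(n,s=None):
    c=viewer.camera_info(n)
    if n=="wrist":
        T=np.eye(4); T[:3,:3]=s["tcp_rot"]; T[:3,3]=s["position"]; T=T@c["tool_from_camera"]
        c["R"]=T[:3,:3].T; c["t"]=-T[:3,:3].T@T[:3,3]
    c["K"]=np.array([[c["fx"],0,c["cx"]],[0,c["fy"],c["cy"]],[0,0,1]])
    return c
def cloud(c,d):
    v,u=np.mgrid[:480,:640]
    P=np.stack([(u-c["cx"])/c["fx"]*d,(v-c["cy"])/c["fy"]*d,d],-1)
    return (P-c["t"])@c["R"]
def proj(c,X):
    q=(np.atleast_2d(X)@c["R"].T+c["t"])@c["K"].T
    return q[:,:2]/q[:,2:]
def onplane(c,uv,z):
    r=np.array([(uv[0]-c["cx"])/c["fx"],(uv[1]-c["cy"])/c["fy"],1])@c["R"]
    o=-c["R"].T@c["t"]; return o+r*(z-o[2])/r[2]
def shot(n):
    s=readout.read_state(); p,d=viewer.capture(n); return s,cam(n,s),p,d
def balls(P,p,d,zc=.03):
    """white balls: sphere fit to points z>12mm (r=20 mm), in the area right of the scale"""
    hsv=cv2.cvtColor(p,cv2.COLOR_RGB2HSV)
    m=((hsv[...,1]<60)&(hsv[...,2]>110)&(d>0)&(P[...,2]>.02)&(P[...,2]<.06)&(P[...,1]<-.08)&(P[...,0]>.25)&(P[...,0]<.8)&(P[...,1]>-.55)).astype(np.uint8)
    n,l,st,ce=cv2.connectedComponentsWithStats(m); out=[]
    from scipy.optimize import least_squares
    for i in range(1,n):
        if st[i,4]<60: continue
        Q=P[l==i]; r=least_squares(lambda c:np.linalg.norm(Q-c,axis=1)-.02,Q.mean(0)-[0,0,.015],loss="soft_l1",f_scale=.001).x
        out.append((ce[i].round(1),st[i,4],r.round(4)))
    return out
E
python3 - <<'E'
from h import *
for n in("top","side"):
    z=np.load(f"pics/{n}0.npz"); p,d=z["p"],z["d"]; c=cam(n); P=cloud(c,d)
    print(n); [print(*b) for b in balls(P,p,d)]
    # box rim
    m=(P[...,2]>.080)&(P[...,2]<.096)&(P[...,1]>.12)&(P[...,1]<.55)&(P[...,0]>.25)&(P[...,0]<.68)
    l=cv2.connectedComponentsWithStats(m.astype(np.uint8))
    i=1+l[2][1:,4].argmax(); Q=P[l[1]==i]; print("box",cv2.minAreaRect((Q[:,:2]*1000).astype(np.float32)),np.median(Q[:,2]))
    m=(P[...,2]>.058)&(P[...,2]<.072)&(P[...,1]>-.2)&(P[...,1]<.15)&(P[...,0]>.45)&(P[...,0]<.75)
    l=cv2.connectedComponentsWithStats(m.astype(np.uint8))
    i=1+l[2][1:,4].argmax(); Q=P[l[1]==i]; print("plate",cv2.minAreaRect((Q[:,:2]*1000).astype(np.float32)),np.median(Q[:,2]))
    m=(P[...,2]>.078)&(P[...,2]<.092)&(P[...,1]>-.1)&(P[...,1]<.15)&(P[...,0]>.3)&(P[...,0]<.5)
    Q=P[m]; print("bar",len(Q),cv2.minAreaRect((Q[:,:2]*1000).astype(np.float32)),np.median(Q[:,2]))
E
```

```text
top
[379.4 182.7] 185 [ 0.6473 -0.2347  0.0295]
[420.7 221. ] 188 [ 0.5508 -0.3336  0.0295]
[319.4 249.5] 303 [ 0.4791 -0.0831  0.0341]
[471.4 250.5] 201 [ 0.4791 -0.4531  0.0296]
[423.9 259.5] 196 [ 0.456  -0.339   0.0292]
[377.5 263.2] 195 [ 0.4463 -0.2272  0.0295]
box ((500.8329772949219, 324.4582214355469), (208.65591430664062, 167.93429565429688), 15.41855239868164) 0.08671877947169519
plate ((645.5161743164062, -22.778289794921875), (194.6767120361328, 221.79013061523438), 80.94499206542969) 0.06561949035678863
bar 82 ((435.1561584472656, 10.537469863891602), (12.77292537689209, 34.31251525878906), 66.71212768554688) 0.0848652216047031
side
[349.8 266.9] 2134 [ 0.5691 -0.1092  0.0386]
[404.1 302. ] 278 [ 0.6473 -0.236   0.0292]
[308.2 315.2] 291 [ 0.4455 -0.2291  0.0289]
[375.3 345.9] 348 [ 0.5505 -0.3357  0.0289]
[327.  356.7] 365 [ 0.4558 -0.3408  0.0288]
[357.6 407.1] 464 [ 0.4791 -0.4551  0.0291]
box ((498.30023193359375, 320.90936279296875), (207.94354248046875, 173.69139099121094), 15.900486946105957) 0.08472857638378592
plate ((644.75732421875, -24.746063232421875), (202.24755859375, 219.55665588378906), 81.08396911621094) 0.06472648540316256
bar 69 ((434.83502197265625, 7.484921455383301), (14.263001441955566, 32.527191162109375), 64.02767944335938) 0.08244323890063146
```

```bash
cat >> h.py <<'E'
from scipy.spatial.transform import Rotation as Ro
def rows(*poses):
    """each pose (x,y,z,yaw of tool y in deg), tool down -> row numbers from the present pose"""
    s=readout.read_state(); R,p=s["tcp_rot"],s["position"]
    for x,y,z,a in poses:
        cy,sy=np.cos(np.radians(a)),np.sin(np.radians(a))
        T=np.array([[-sy,cy,0],[cy,sy,0],[0,0,-1.]])
        sh=R.T@(np.array([x,y,z])-p)/.25; w=Ro.from_matrix(R.T@T).as_rotvec()/(np.pi/2)
        print((x,y,z,a),np.r_[sh,w].round(3).tolist())
def st():
    s=readout.read_state(); y=s["tcp_rot"][:,1]
    print("t",round(s["time_s"],2),"p",s["position"].round(4),"yaw",np.degrees(np.arctan2(y[1],y[0])).round(2),"F",s["force"].round(1),"open",round(s["opening"],3),"g",round(s["grasp_force"],1),"q",s["joint_positions"].round(0))
E
python3 -c "
from h import *
rows((.4794,.3996,.17,105.5),(.4794,.3996,.1,105.5),(.4794,.3996,.053,105.5))"
```

```text
(0.4794, 0.3996, 0.17, 105.5) [-1.042, -0.228, 0.207, -0.001, -0.001, -0.456]
(0.4794, 0.3996, 0.1, 105.5) [-1.042, -0.227, 0.487, -0.001, -0.001, -0.456]
(0.4794, 0.3996, 0.053, 105.5) [-1.042, -0.227, 0.675, -0.001, -0.001, -0.456]
```

Request:
{"api": "send_rows", "payload": {"moves": [[-0.2, -0.05, 0.05, 0, 0, -0.09], [-0.4, -0.1, 0.1, 0, 0, -0.18], [-0.6, -0.15, 0.15, 0, 0, -0.27], [-0.8, -0.2, 0.2, 0, 0, -0.36], [-0.99, -0.227, 0.207, -0.001, -0.001, -0.456], [-0.99, -0.227, 0.207, -0.001, -0.001, -0.456], [-0.99, -0.227, 0.207, -0.001, -0.001, -0.456], [-0.99, -0.227, 0.207, -0.001, -0.001, -0.456]], "grip": 1}}

```text
time_s: 0.9
position: [0.4672, 0.4063, 0.1705]
tcp_rot: [[-0.964, -0.266, -0.0], [-0.266, 0.964, 0.001], [-0.0, 0.001, -1.0]]
force: [0.7, 0.9, 0.0]
opening: 1.002
grasp_force: 0.0
```

```bash
python3 -c "
from h import *
st()
rows((.4794,.3996,.11,105.5),(.4794,.3996,.053,105.5))
s,c,p,d=shot('wrist'); P=cloud(c,d)
m=(P[...,2]>.08)&(P[...,2]<.096)&(d>0)
Q=P[m]; B=np.array([.5005,.3235]); a=np.radians(15.5)
q=(Q[:,:2]-B)@np.array([[np.cos(a),-np.sin(a)],[np.sin(a),np.cos(a)]])*1000
k=(q[:,1]>65)&(q[:,1]<95); print(np.percentile(Q[:,2],[5,50,95])); 
print('x ext',q[k,0].min(),q[k,0].max(),'y',np.percentile(q[k,1],[2,50,98]), 'slope',np.polyfit(q[k,0],q[k,1],1))
cv2.imwrite('pics/w1.png',p[:,:,::-1])
"
```

```text
t 0.9 p [0.4672 0.4063 0.1705] yaw 105.42 F [0.7 0.9 0. ] open 1.002 g 0.0 q [ 31.  33.  86.   0.  61. -75.]
(0.4794, 0.3996, 0.11, 105.5) [-0.04, -0.039, 0.242, 0.001, 0.0, -0.001]
(0.4794, 0.3996, 0.053, 105.5) [-0.04, -0.039, 0.47, 0.001, 0.0, -0.001]
[0.08181856 0.08637604 0.08781296]
x ext -103.36924740757414 102.45202964895142 y [66.69576801 80.10633827 84.50454979] slope [-3.73326074e-03  7.92690409e+01]
```

Request:
{"api": "send_rows", "payload": {"moves": [[-0.04, -0.039, 0.12, 0, 0, 0], [-0.04, -0.039, 0.242, 0, 0, 0], [-0.04, -0.039, 0.36, 0, 0, 0], [-0.04, -0.039, 0.47, 0, 0, 0], [-0.04, -0.039, 0.47, 0, 0, 0], [-0.04, -0.039, 0.47, 0, 0, 0]]}}

```text
time_s: 1.55
position: [0.4794, 0.4006, 0.0536]
tcp_rot: [[-0.963, -0.269, 0.001], [-0.269, 0.963, 0.001], [-0.001, 0.001, -1.0]]
force: [-0.2, -0.3, -0.3]
opening: 1.0
grasp_force: 0.0
```

Request:
{"api": "send_rows", "payload": {"moves": [[0, 0, 0, 0, 0, 0], [0, 0, 0, 0, 0, 0], [0, 0, 0, 0, 0, 0], [0, 0, 0, 0, 0, 0], [0, 0, 0, 0, 0, 0], [0, 0, 0, 0, 0, 0], [0, 0, 0, 0, 0, 0], [0, 0, 0, 0, 0, 0]], "grip": 0}}

```text
time_s: 2.35
position: [0.4807, 0.3994, 0.0532]
tcp_rot: [[-0.964, -0.267, 0.002], [-0.267, 0.964, 0.001], [-0.002, 0.001, -1.0]]
force: [-0.2, 0.5, 0.1]
opening: 0.353
grasp_force: 0.0
```

```bash
python3 -c "
from h import *
st()
x,y=.6455-.0004,-.0232
s=np.array([x,y])+.079*np.array([.1573,.9876]); print(s)
rows((.4794,.3996,.17,105.5),(.4794,.3996,.20,105.5),(s[0],s[1],.20,80.95))
"
```

```text
t 2.35 p [0.4807 0.3994 0.0532] yaw 105.49 F [-0.2  0.5  0.1] open 0.353 g 0.0 q [ 29.  43.  89.   0.  48. -76.]
[0.6575267 0.0548204]
(0.4794, 0.3996, 0.17, 105.5) [0.004, 0.003, -0.467, 0.001, 0.001, -0.0]
(0.4794, 0.3996, 0.2, 105.5) [0.004, 0.003, -0.587, 0.001, 0.001, -0.0]
(np.float64(0.6575267), np.float64(0.054820400000000005), 0.2, 80.95) [-0.315, -1.516, -0.588, 0.001, 0.001, 0.273]
```

Still closing (opening 0.353); let it finish, then lift.

Request:
{"api": "send_rows", "payload": {"moves": [[0, 0, 0, 0, 0, 0], [0, 0, 0, 0, 0, 0], [0, 0, 0, 0, 0, 0], [0, 0, 0, 0, 0, 0], [0, 0, 0, 0, 0, 0], [0, 0, 0, 0, 0, 0], [0, 0, 0, 0, 0, 0]]}}

```text
time_s: 3.05
position: [0.4806, 0.3996, 0.0532]
tcp_rot: [[-0.964, -0.267, 0.001], [-0.267, 0.964, 0.002], [-0.002, 0.001, -1.0]]
force: [-1.1, 1.2, -0.9]
opening: 0.094
grasp_force: 30.0
```

Request:
{"api": "send_rows", "payload": {"moves": [[0, 0, -0.03, 0, 0, 0], [0, 0, -0.1, 0, 0, 0], [0, 0, -0.2, 0, 0, 0], [0, 0, -0.3, 0, 0, 0], [0, 0, -0.4, 0, 0, 0], [0, 0, -0.5, 0, 0, 0], [0, 0, -0.55, 0, 0, 0], [0, 0, -0.55, 0, 0, 0], [0, 0, -0.55, 0, 0, 0]]}}

```text
time_s: 3.95
position: [0.4798, 0.3988, 0.19]
tcp_rot: [[-0.964, -0.267, 0.0], [-0.267, 0.964, 0.001], [-0.0, 0.001, -1.0]]
force: [-0.9, -0.9, -4.1]
opening: 0.084
grasp_force: 30.1
```

```bash
python3 -c "
from h import *
st()
rows((.6575,.0548,.19,80.95),(.58,.23,.19,93))
s,c,p,d=shot('side'); P=cloud(c,d)
cv2.imwrite('pics/s1.png',p[:,:,::-1])
"
```

```text
t 3.95 p [0.4798 0.3988 0.19  ] yaw 105.49 F [-0.9 -0.9 -4.1] open 0.084 g 30.1 q [ 29.  32.  84.   0.  64. -76.]
(0.6575, 0.0548, 0.19, 80.95) [-0.318, -1.516, -0.001, 0.0, 0.0, 0.273]
(0.58, 0.23, 0.19, 93) [-0.206, -0.758, -0.001, 0.0, 0.0, 0.139]
```

Request:
{"api": "send_rows", "payload": {"moves": [[-0.03, -0.1, 0, 0, 0, 0.02], [-0.06, -0.22, 0, 0, 0, 0.04], [-0.1, -0.36, 0, 0, 0, 0.07], [-0.14, -0.5, 0, 0, 0, 0.1], [-0.18, -0.64, 0, 0, 0, 0.12], [-0.206, -0.758, 0, 0, 0, 0.139], [-0.206, -0.758, 0, 0, 0, 0.139]]}}

```text
time_s: 4.7
position: [0.5824, 0.2262, 0.1888]
tcp_rot: [[-0.999, -0.047, 0.0], [-0.047, 0.999, -0.001], [-0.0, -0.001, -1.0]]
force: [-0.4, 0.4, -2.9]
opening: 0.089
grasp_force: 30.0
```

```bash
python3 -c "
from h import *
st()
rows((.6575,.0548,.19,80.95))
"
```

```text
t 4.7 p [0.5824 0.2262 0.1888] yaw 92.72 F [-0.4  0.4 -2.9] open 0.089 g 30.0 q [ 11.  32.  84.  -0.  64. -82.]
(0.6575, 0.0548, 0.19, 80.95) [-0.268, -0.699, -0.004, -0.001, 0.0, 0.131]
```

Request:
{"api": "send_rows", "payload": {"moves": [[-0.04, -0.1, 0, 0, 0, 0.02], [-0.08, -0.22, 0, 0, 0, 0.04], [-0.13, -0.36, 0, 0, 0, 0.07], [-0.19, -0.5, 0, 0, 0, 0.1], [-0.24, -0.63, 0, 0, 0, 0.12], [-0.268, -0.699, 0, 0, 0, 0.131], [-0.268, -0.699, 0, 0, 0, 0.131], [-0.268, -0.699, 0, 0, 0, 0.131]]}}

```text
time_s: 5.5
position: [0.6555, 0.0604, 0.1895]
tcp_rot: [[-0.988, 0.153, -0.002], [0.153, 0.988, 0.003], [0.002, 0.003, -1.0]]
force: [-0.6, 0.2, -4.4]
opening: 0.088
grasp_force: 30.1
```

```bash
python3 - <<'E'
from h import *
st()
for n in("top","side"):
    s,c,p,d=shot(n); P=cloud(c,d); cv2.imwrite(f'pics/{n}2.png',p[:,:,::-1])
    e=np.array([np.cos(np.radians(-9.05)),np.sin(np.radians(-9.05))]); f=np.array([-e[1],e[0]]); C=np.array([.6451,-.0232])
    x=(P[...,:2]-C)@e; y=(P[...,:2]-C)@f
    m=(abs(x)<.13)&(abs(y)<.11)&(P[...,2]>.205)&(P[...,2]<.24)&(y<.04)&(d>0)
    Q=P[m]; print(n,len(Q),np.percentile(Q[:,2],[5,50,95]))
    if len(Q)>20:
        A=np.c_[x[m],y[m],np.ones(m.sum())]; print("plane",np.linalg.lstsq(A,Q[:,2],rcond=None)[0]); print("x",np.percentile(x[m],[1,99])*1e3,"y min",np.percentile(y[m],1)*1e3)
rows((.6575,.0548,.13,80.95),(.6575,.0548,.119,80.95),(.6575,.0548,.116,80.95))
E
```

```text
t 5.5 p [0.6555 0.0604 0.1895] yaw 81.19 F [-0.6  0.2 -4.4] open 0.088 g 30.1 q [ -5.  35.  79.   0.  66. -86.]
top 995 [0.20813006 0.22086738 0.22522267]
plane [-0.00747969 -0.0183373   0.21869678]
x [-107.15038813   98.65931384] y min -77.90984346168517
side 1149 [0.20604547 0.21678632 0.22281271]
plane [-0.00364122  0.04420494  0.21850561]
x [-107.16247043   97.31116643] y min -81.81771668044692
(0.6575, 0.0548, 0.13, 80.95) [-0.012, -0.025, 0.24, 0.001, -0.001, 0.004]
(0.6575, 0.0548, 0.119, 80.95) [-0.012, -0.025, 0.284, 0.001, -0.001, 0.004]
(0.6575, 0.0548, 0.116, 80.95) [-0.012, -0.025, 0.296, 0.001, -0.001, 0.004]
```

Request:
{"api": "send_rows", "payload": {"moves": [[-0.018, -0.025, 0.06, 0.001, -0.001, 0.004], [-0.018, -0.025, 0.14, 0.001, -0.001, 0.004], [-0.018, -0.025, 0.2, 0.001, -0.001, 0.004], [-0.018, -0.025, 0.24, 0.001, -0.001, 0.004], [-0.018, -0.025, 0.265, 0.001, -0.001, 0.004], [-0.018, -0.025, 0.28, 0.001, -0.001, 0.004], [-0.018, -0.025, 0.285, 0.001, -0.001, 0.004], [-0.018, -0.025, 0.29, 0.001, -0.001, 0.004], [-0.018, -0.025, 0.294, 0.001, -0.001, 0.004], [-0.018, -0.025, 0.294, 0.001, -0.001, 0.004]]}}

```text
time_s: 6.6
position: [0.6609, 0.0526, 0.1179]
tcp_rot: [[-0.987, 0.159, 0.004], [0.159, 0.987, -0.001], [-0.004, 0.0, -1.0]]
force: [-0.5, 1.5, -1.8]
opening: 0.086
grasp_force: 30.0
```

```bash
python3 - <<'E'
from h import *
st()
E
```

```text
t 6.6 p [0.6609 0.0526 0.1179] yaw 80.84 F [-0.5  1.5 -1.8] open 0.086 g 30.0 q [ -5.  40.  81.  -0.  58. -86.]
```

Request:
{"api": "send_rows", "payload": {"moves": [[0, 0, 0.005, 0, 0, 0], [0, 0, 0.005, 0, 0, 0], [0, 0, 0.005, 0, 0, 0], [0, 0, 0.005, 0, 0, 0], [0, 0, 0.005, 0, 0, 0]], "grip": 0.6}}

```text
time_s: 7.1
position: [0.6606, 0.0526, 0.116]
tcp_rot: [[-0.987, 0.159, 0.003], [0.159, 0.987, -0.001], [-0.003, -0.0, -1.0]]
force: [-0.7, 0.4, 0.1]
opening: 0.459
grasp_force: 0.0
```

```bash
cat >> h.py <<'E'
e9=np.array([np.cos(np.radians(-9.05)),np.sin(np.radians(-9.05))]); f9=np.array([-e9[1],e9[0]]); C9=np.array([.6451,-.0232])
def boxpose():
    for n in("top","side"):
        s,c,p,d=shot(n); P=cloud(c,d)
        x=(P[...,:2]-C9)@e9*1e3; y=(P[...,:2]-C9)@f9*1e3
        m=(abs(x)<130)&(abs(y)<110)&(P[...,2]>.142)&(P[...,2]<.157)&(d>0)
        for nm,k,a,b in(("x+",x>85,x,y),("x-",x<-85,x,y),("y-",y<-65,y,x),("y+",y>65,y,x)):
            q=m&k&(abs(b)<70)
            if q.sum()>10: print(n,nm,np.median(a[q]).round(1),"slope deg",np.degrees(np.arctan(np.polyfit(b[q],a[q],1)[0])).round(2),"z",np.median(P[q][:,2]).round(4))
E
python3 - <<'E'
from h import *
st(); boxpose()
E
```

```text
t 7.1 p [0.6606 0.0526 0.116 ] yaw 80.84 F [-0.7  0.4  0.1] open 0.459 g 0.0 q [ -5.  40.  82.  -0.  58. -86.]
top x+ 99.0 slope deg 0.4 z 0.1499
top x- -98.2 slope deg 0.45 z 0.1502
top y- -80.7 slope deg -0.2 z 0.1506
top y+ 77.1 slope deg 0.62 z 0.1502
side x+ 98.1 slope deg 0.07 z 0.1496
side x- -98.1 slope deg 0.3 z 0.1499
side y- -85.3 slope deg -0.11 z 0.1482
side y+ 72.3 slope deg -1.07 z 0.1477
```

```bash
python3 - <<'E'
from h import *
rows((.6606,.0526,.22,80.95),(.55,.03,.22,74),(.4352,.0095,.17,66.7))
E
```

```text
(0.6606, 0.0526, 0.22, 80.95) [-0.002, 0.0, -0.416, -0.0, 0.002, -0.001]
(0.55, 0.03, 0.22, 74) [0.421, -0.159, -0.418, 0.0, 0.002, 0.076]
(0.4352, 0.0095, 0.17, 66.7) [0.861, -0.313, -0.219, 0.0, 0.002, 0.157]
```

Request:
{"api": "send_rows", "payload": {"moves": [[0, 0, -0.03, 0, 0, 0], [0, 0, -0.15, 0, 0, 0], [0, 0, -0.3, 0, 0, 0], [0, 0, -0.42, 0, 0, 0], [0.2, -0.08, -0.42, 0, 0, 0.04], [0.42, -0.16, -0.42, 0, 0, 0.08], [0.6, -0.22, -0.36, 0, 0, 0.12], [0.76, -0.28, -0.28, 0, 0.001, 0.15], [0.861, -0.313, -0.22, 0, 0.002, 0.157], [0.861, -0.313, -0.22, 0, 0.002, 0.157], [0.861, -0.313, -0.22, 0, 0.002, 0.157]]}}

```text
time_s: 8.3
position: [0.4354, 0.0094, 0.1707]
tcp_rot: [[-0.918, 0.396, 0.001], [0.396, 0.918, 0.0], [-0.001, 0.001, -1.0]]
force: [1.0, 0.5, 0.9]
opening: 0.602
grasp_force: 0.0
```

```bash
python3 - <<'E'
from h import *
st()
s,c,p,d=shot("wrist"); P=cloud(c,d); cv2.imwrite("pics/w2.png",p[:,:,::-1]); np.savez("pics/w2.npz",p=p,d=d,pos=s["position"],rot=s["tcp_rot"])
E
```

```text
t 8.3 p [0.4354 0.0094 0.1707] yaw 66.67 F [1.  0.5 0.9] open 0.602 g 0.0 q [-14.  21. 112.   0.  48. -80.]
```

View pics/w2.png

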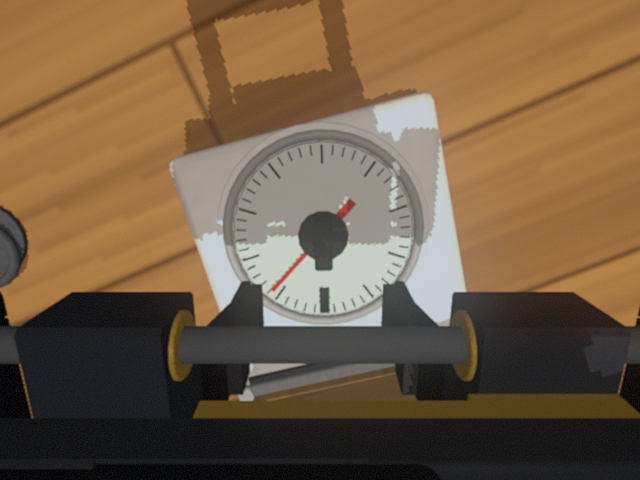

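Wrist view: the zero mark is the black bar at (324,299). The needle's thin tip is at (275,290) and its tail at (350,203). So the knob has to turn clockwise by about 37°.

```bash
cat >> h.py <<'E'
def dial(p,d,c,ax=(.4352,.0107),show=True):
    P0=cloud(c,d); hsv=cv2.cvtColor(p,cv2.COLOR_RGB2HSV)
    v,u=np.mgrid[:480,:640]; o=-c["R"].T@c["t"]
    r=np.stack([(u-c["cx"])/c["fx"],(v-c["cy"])/c["fy"],np.ones_like(u)],-1)@c["R"]
    def pl(z): return (o+r*((z-o[2])/r[...,2])[...,None])[...,:2]
    X=pl(.051); 
    # dial face centre: circle of bright disc edge via ring points z~54mm
    ax=np.array(ax); q=X-ax; rad=np.hypot(*np.moveaxis(q,-1,0))
    low=(P0[...,2]<.062)&(P0[...,2]>.044)
    mk=(hsv[...,2]<70)&(rad>.046)&(rad<.066)&low
    l=cv2.connectedComponentsWithStats(mk.astype(np.uint8)); i=1+l[2][1:,4].argmax(); M=X[l[1]==i].mean(0)
    N=pl(.053); qn=N-ax
    red=(hsv[...,1]>120)&((hsv[...,0]<8)|(hsv[...,0]>172))&(np.hypot(*np.moveaxis(qn,-1,0))<.066)&low
    n=N[red]; rr=np.hypot(*(n-ax).T); cen=n.mean(0); w=np.linalg.svd(n-cen)[2][0]
    l2=cv2.connectedComponentsWithStats(red.astype(np.uint8))
    t=n[rr>.045].mean(0); w=w*np.sign(w@(t-ax))
    A=lambda v:np.degrees(np.arctan2(v[1],v[0]))
    off=(ax-cen)@np.array([-w[1],w[0]])
    print("mark px",l[2][i].tolist(),"r",np.hypot(*(M-ax)).round(4),"yaw",A(M-ax).round(2),"| needle tip yaw",A(t-ax).round(2),"r",np.hypot(*(t-ax)).round(4),"line yaw",A(w).round(2),"axis off line mm",(off*1e3).round(2),"n",len(n))
    print("cw to turn: tip",(A(M-ax)-A(t-ax)).round(2)," line",(A(M-ax)-A(w)).round(2))
    b=(P0[...,2]>.078)&(P0[...,2]<.092)&(np.hypot(*np.moveaxis(P0[...,:2]-ax,-1,0))<.03)
    print("bar",b.sum(),cv2.minAreaRect((P0[b][:,:2]*1e3).astype(np.float32)) if b.sum()>20 else "",np.median(P0[b][:,2]) if b.sum() else "")
E
python3 - <<'E'
from h import *
z=np.load("pics/w2.npz"); s=dict(position=z["pos"],tcp_rot=z["rot"]); c=cam("wrist",s); dial(z["p"],z["d"],c)
rows((.4352,.0105,.12,66.7),(.4352,.0105,.067,66.7))
E
```

```text
mark px [276, 173, 1, 1, 1] r 0.0546 yaw -166.15 | needle tip yaw -65.11 r 0.0515 line yaw -64.43 axis off line mm 0.64 n 270
cw to turn: tip -101.04  line -101.72
bar 948 ((434.4900207519531, 10.577418327331543), (11.724188804626465, 33.92760467529297), 66.87202453613281) 0.08426860518326398
(0.4352, 0.0105, 0.12, 66.7) [0.01, 0.001, 0.205, 0.001, 0.002, -0.0]
(0.4352, 0.0105, 0.067, 66.7) [0.011, 0.001, 0.417, 0.001, 0.002, -0.0]
```

```bash
python3 - <<'E'
import re
t=open('h.py').read()
t=t.replace('mk=(hsv[...,2]<70)&(rad>.046)&(rad<.066)&low','mk=(hsv[...,2]<90)&(hsv[...,1]<90)&(rad>.044)&(rad<.068)&(P0[...,2]<.07)')
open('h.py','w').write(t)
from h import *
z=np.load("pics/w2.npz"); s=dict(position=z["pos"],tcp_rot=z["rot"]); c=cam("wrist",s); dial(z["p"],z["d"],c)
dial(z["p"],z["d"],c,(.4345,.0106))
print(z["p"][292:306:3,324],cloud(c,z["d"])[299,318:330:3,2],np.hypot(*(onplane(c,(324,299),.051)[:2]-[.4352,.0107])))
print(np.degrees(np.arctan2(*(onplane(c,(324,299),.051)[:2]-[.4352,.0107])[::-1])))
E
```

```text
mark px [320, 290, 9, 22, 151] r 0.0529 yaw -22.73 | needle tip yaw -65.11 r 0.0515 line yaw -64.43 axis off line mm 0.64 n 270
cw to turn: tip 42.38  line 41.7
bar 948 ((434.4900207519531, 10.577418327331543), (11.724188804626465, 33.92760467529297), 66.87202453613281) 0.08426860518326398
mark px [320, 290, 9, 22, 157] r 0.0532 yaw -22.35 | needle tip yaw -64.36 r 0.0516 line yaw -64.43 axis off line mm -0.04 n 270
cw to turn: tip 42.01  line 42.08
bar 948 ((434.4900207519531, 10.577418327331543), (11.724188804626465, 33.92760467529297), 66.87202453613281) 0.08426860518326398
[[79 80 78]
 [78 80 77]
 [77 81 77]
 [72 75 73]
 [75 77 75]] [0.05001476 0.05170656 0.05011336 0.05139865] 0.05128449039638411
-22.75055461756275
```

Request:
{"api": "send_rows", "payload": {"moves": [[0.01, 0.004, 0.1, 0, 0, 0], [0.01, 0.004, 0.2, 0, 0.002, 0], [0.01, 0.004, 0.3, 0, 0.002, 0], [0.01, 0.004, 0.38, 0, 0.002, 0], [0.01, 0.004, 0.415, 0, 0.002, 0], [0.01, 0.004, 0.415, 0, 0.002, 0], [0.01, 0.004, 0.415, 0, 0.002, 0]]}}

```text
time_s: 9.05
position: [0.4348, 0.0114, 0.067]
tcp_rot: [[-0.919, 0.395, -0.001], [0.395, 0.919, 0.001], [0.001, 0.001, -1.0]]
force: [-0.1, 0.6, -0.0]
opening: 0.6
grasp_force: 0.0
```

Request:
{"api": "send_rows", "payload": {"moves": [[0, 0, 0, 0, 0, 0], [0, 0, 0, 0, 0, 0], [0, 0, 0, 0, 0, 0], [0, 0, 0, 0, 0, 0], [0, 0, 0, 0, 0, 0], [0, 0, 0, 0, 0, 0], [0, 0, 0, 0, 0, 0], [0, 0, 0, 0, 0, 0], [0, 0, 0, 0, 0, 0], [0, 0, 0, 0, 0, 0]], "grip": 0.05}}

```text
time_s: 10.05
position: [0.4331, 0.0112, 0.0666]
tcp_rot: [[-0.919, 0.395, -0.004], [0.395, 0.919, 0.001], [0.004, -0.0, -1.0]]
force: [-1.6, -5.2, 3.2]
opening: 0.136
grasp_force: 30.0
```

```bash
python3 -c "
from h import *
st()"
```

```text
t 10.05 p [0.4331 0.0112 0.0666] yaw 66.74 F [-1.6 -5.2  3.2] open 0.136 g 30.0 q [-13.  33. 117.   0.  31. -80.]
```

Request:
{"api": "send_rows", "payload": {"moves": [[0, 0, 0, 0, 0, 0.06], [0, 0, 0, 0, 0, 0.13], [0, 0, 0, 0, 0, 0.2], [0, 0, 0, 0, 0, 0.27], [0, 0, 0, 0, 0, 0.34], [0, 0, 0, 0, 0, 0.4], [0, 0, 0, 0, 0, 0.45], [0, 0, 0, 0, 0, 0.467], [0, 0, 0, 0, 0, 0.467], [0, 0, 0, 0, 0, 0.467], [0, 0, 0, 0, 0, 0.467]]}}

```text
time_s: 11.15
position: [0.4339, 0.0119, 0.0666]
tcp_rot: [[-0.418, 0.909, -0.002], [0.909, 0.418, 0.002], [0.003, -0.001, -1.0]]
force: [1.7, 3.8, 2.0]
opening: 0.134
grasp_force: 30.0
```

Request:
{"api": "send_rows", "payload": {"moves": [[0, 0, 0, 0, 0, 0], [0, 0, 0, 0, 0, 0], [0, 0, 0, 0, 0, 0], [0, 0, 0, 0, 0, 0], [0, 0, 0, 0, 0, 0], [0, 0, -0.1, 0, 0, 0], [0, 0, -0.25, 0, 0, 0], [0, 0, -0.415, 0, 0, 0], [0, 0, -0.415, 0, 0, 0], [0, 0, -0.415, 0, 0, 0]], "grip": 0.6}}

```text
time_s: 12.15
position: [0.434, 0.0113, 0.1709]
tcp_rot: [[-0.418, 0.909, -0.001], [0.909, 0.418, 0.001], [0.001, -0.0, -1.0]]
force: [-0.3, -0.6, -0.3]
opening: 0.6
grasp_force: 0.0
```

```bash
python3 - <<'E'
from h import *
st()
s,c,p,d=shot("wrist"); cv2.imwrite("pics/w3.png",p[100:340,180:460,::-1].repeat(2,0).repeat(2,1)); np.savez("pics/w3.npz",p=p,d=d,pos=s["position"],rot=s["tcp_rot"])
dial(p,d,c); dial(p,d,c,(.4345,.0106))
E
```

```text
t 12.15 p [0.434  0.0113 0.1709] yaw 24.69 F [-0.3 -0.6 -0.3] open 0.6 g 0.0 q [-13.  21. 112.   0.  48. -38.]
mark px [319, 293, 7, 22, 60] r 0.0552 yaw -67.46 | needle tip yaw -65.0 r 0.0515 line yaw -64.31 axis off line mm 0.67 n 285
cw to turn: tip -2.46  line -3.15
bar 932 ((434.84716796875, 10.839187622070312), (11.649914741516113, 33.38355255126953), 24.4254150390625) 0.08424427913439853
mark px [319, 293, 7, 22, 60] r 0.0553 yaw -66.75 | needle tip yaw -64.25 r 0.0517 line yaw -64.31 axis off line mm -0.0 n 285
cw to turn: tip -2.5  line -2.44
bar 932 ((434.84716796875, 10.839187622070312), (11.649914741516113, 33.38355255126953), 24.4254150390625) 0.08424427913439853
```

View pics/w3.png

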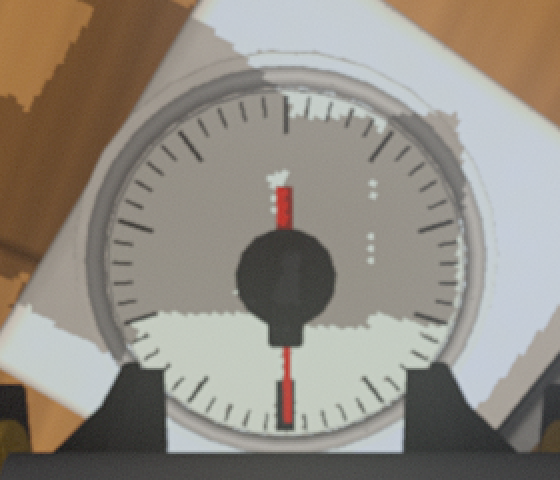

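The needle tip lies over the zero mark, about 1° off its centre. I'll measure that more closely before deciding on a trim.

```bash
python3 - <<'E'
from h import *
z=np.load("pics/w3.npz"); p=z["p"].astype(int); c=cam("wrist",dict(position=z["pos"],tcp_rot=z["rot"]))
for v in range(274,316,3):
    print(v,[f"{a}/{b}" for a,b in zip(p[v,314:332,0],p[v,314:332,1])])
for zz in(.051,.053,.056):
  print(zz,[(onplane(c,q,zz)[:2]*1e3).round(1) for q in((322.5,195),(324,310))])
E
```

```text
274 ['195/204', '187/195', '180/186', '176/183', '179/186', '178/187', '177/176', '170/136', '168/88', '167/68', '172/95', '175/149', '175/181', '177/187', '179/187', '183/192', '194/202', '198/206']
277 ['198/205', '197/204', '197/204', '197/205', '198/206', '192/200', '180/179', '174/129', '183/77', '186/64', '185/94', '185/159', '192/200', '197/206', '197/206', '198/205', '197/205', '196/205']
280 ['197/205', '197/203', '197/205', '197/205', '198/205', '198/208', '196/206', '193/182', '187/110', '186/63', '186/93', '191/162', '196/203', '197/207', '197/206', '196/204', '197/205', '197/204']
283 ['197/204', '197/203', '196/204', '198/206', '196/204', '195/205', '184/192', '171/144', '182/85', '186/65', '188/94', '190/162', '197/204', '196/206', '197/205', '196/204', '198/204', '197/204']
286 ['197/204', '197/205', '197/205', '197/203', '198/204', '198/207', '197/205', '192/183', '188/113', '186/64', '186/95', '192/164', '196/204', '197/207', '196/204', '197/205', '197/204', '197/205']
289 ['198/204', '198/204', '197/204', '193/201', '186/194', '182/191', '168/174', '165/132', '185/
[... 1096 characters left out ...]
88/191', '151/152', '93/94', '66/71', '77/71', '125/73', '169/73', '189/71', '188/69', '164/68', '116/95', '149/160', '191/199', '199/206', '184/191', '155/158']
310 ['182/190', '198/205', '198/204', '179/186', '118/123', '69/74', '68/71', '101/74', '148/72', '174/70', '175/69', '154/69', '113/93', '152/162', '195/202', '199/206', '196/202', '170/177']
313 ['193/200', '199/206', '191/197', '161/164', '102/103', '63/65', '65/67', '66/69', '63/67', '64/69', '64/70', '58/62', '87/93', '152/160', '195/202', '197/204', '186/190', '153/154']
0.051 [array([422.1,  37.8]), array([460.2, -42.1])]
0.053 [array([422. ,  38.1]), array([459.8, -41.2])]
0.056 [array([421.8,  38.6]), array([459.2, -39.9])]
```

The zero is within 0.9° (about 1 px off the mark's centre), so the dial is set. Next come the knobs. I'll re-measure them first and plan the slots.

```bash
cat >> h.py <<'E'
def knobs():
    s,c,p,d=shot("top"); b=[k for k in balls(cloud(c,d),p,d) if k[2][1]<-.12]
    for k in b: print("knob",k[0],k[1],k[2]-[0,.001,0])
    return b
def slot(x,y): return (C9+x*1e-3*e9+(y-2)*1e-3*f9).round(4)
E
python3 - <<'E'
from h import *
knobs(); boxpose()
s,c,p,d=shot("top"); P=cloud(c,d); q=(P[...,:2]-C9); m=(abs(q@e9)<.07)&(abs(q@f9)<.05); print("floor",np.median(P[m][:,2]))
cv2.imwrite("pics/top3.png",p[100:350,220:540,::-1].repeat(2,0).repeat(2,1))
for a in((48,40),(48,-40),(-48,40),(-48,-40),(0,0)): print(a,slot(*a))
rows((.5,-.11,.2,8),(.6473,-.2355,.12,-9),(.6473,-.2355,.05,-9),(.6473,-.2355,.019,-9))
E
```

```text
knob [379.4 182.7] 185 [ 0.6477 -0.2353  0.0292]
knob [420.7 221. ] 191 [ 0.551  -0.3345  0.0293]
knob [471.3 250.4] 200 [ 0.4792 -0.4541  0.0293]
knob [423.9 259.5] 198 [ 0.456  -0.3401  0.0292]
knob [377.5 263.2] 195 [ 0.4464 -0.2282  0.03  ]
top x+ 99.0 slope deg 0.25 z 0.1501
top x- -97.7 slope deg 1.77 z 0.15
top y- -80.5 slope deg -0.27 z 0.1506
top y+ 76.6 slope deg -0.28 z 0.1504
side x+ 98.3 slope deg -0.2 z 0.1498
side x- -98.1 slope deg 0.62 z 0.1499
side y- -85.2 slope deg -0.19 z 0.1484
side y+ 72.7 slope deg -0.34 z 0.1476
floor 0.0714616073049944
(48, 40) [0.6985 0.0068]
(48, -40) [ 0.6859 -0.0722]
(-48, 40) [0.6037 0.0219]
(-48, -40) [ 0.5911 -0.0571]
(0, 0) [ 0.6448 -0.0252]
(0.5, -0.11, 0.2, 8) [-0.554, 0.041, -0.127, -0.003, -0.003, 0.185]
(0.6473, -0.2355, 0.12, -9) [-1.258, 0.369, 0.188, -0.004, -0.002, 0.374]
(0.6473, -0.2355, 0.05, -9) [-1.259, 0.37, 0.468, -0.004, -0.002, 0.374]
(0.6473, -0.2355, 0.019, -9) [-1.26, 0.37, 0.592, -0.004, -0.002, 0.374]
```

View pics/top3.png

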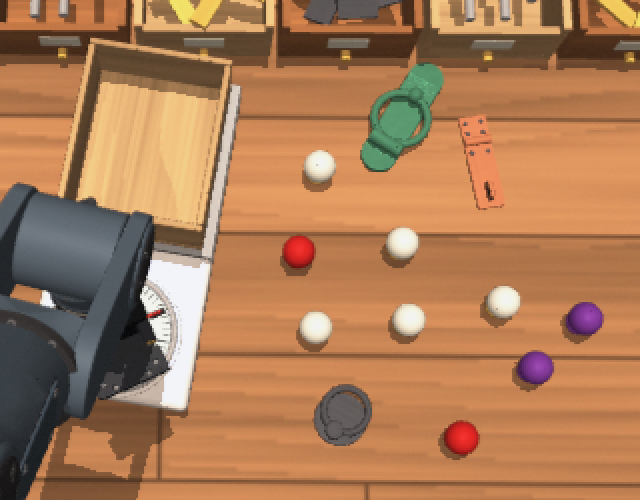

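The crop shows five white balls at (319,167), (402,243), (315,328), (408,320) and (503,302), which fit the description. The red and purple ones are look-alikes and stay where they are. The box stands on the plate. I start with the far knob.

Request:
{"api": "send_rows", "payload": {"moves": [[-0.1, 0, -0.127, 0, 0, 0.06], [-0.28, 0.02, -0.127, -0.001, 0, 0.13], [-0.46, 0.06, -0.127, -0.002, -0.001, 0.2], [-0.64, 0.12, -0.12, -0.003, -0.002, 0.28], [-0.82, 0.22, -0.06, -0.004, -0.002, 0.35], [-1, 0.3, 0, -0.004, -0.002, 0.374], [-1, 0.37, 0.1, -0.004, -0.002, 0.374], [-1, 0.37, 0.1, -0.004, -0.002, 0.374]], "grip": 0.62}}

```text
time_s: 13.2
position: [0.6213, -0.1768, 0.1386]
tcp_rot: [[0.157, 0.988, -0.004], [0.988, -0.157, 0.003], [0.003, -0.004, -1.0]]
force: [-1.2, 0.4, -0.6]
opening: 0.619
grasp_force: 0.0
```

```bash
python3 - <<'E'
from h import *
st(); knobs()
rows((.6475,-.2355,.12,-9),(.6475,-.2355,.05,-9),(.6475,-.2355,.019,-9))
E
```

```text
t 13.2 p [ 0.6213 -0.1768  0.1386] yaw -9.02 F [-1.2  0.4 -0.6] open 0.619 g 0.0 q [-26.  37.  83.   0.  60. -17.]
knob [381.8 183.5] 110 [ 0.6478 -0.2348  0.0293]
knob [420.6 221. ] 192 [ 0.5509 -0.3348  0.0297]
knob [471.3 250.5] 204 [ 0.4792 -0.4539  0.0295]
knob [423.9 259.5] 199 [ 0.4561 -0.3398  0.0292]
knob [377.5 263.2] 197 [ 0.4461 -0.2284  0.0294]
(0.6475, -0.2355, 0.12, -9) [-0.217, 0.145, 0.08, -0.003, -0.002, 0.0]
(0.6475, -0.2355, 0.05, -9) [-0.218, 0.146, 0.36, -0.003, -0.002, 0.0]
(0.6475, -0.2355, 0.019, -9) [-0.218, 0.147, 0.484, -0.003, -0.002, 0.0]
```

Request:
{"api": "send_rows", "payload": {"moves": [[-0.12, 0.08, 0.04, 0, 0, 0], [-0.218, 0.146, 0.08, -0.003, -0.002, 0], [-0.218, 0.146, 0.22, -0.003, -0.002, 0], [-0.218, 0.146, 0.36, -0.003, -0.002, 0], [-0.218, 0.146, 0.45, -0.003, -0.002, 0], [-0.218, 0.147, 0.484, -0.003, -0.002, 0], [-0.218, 0.147, 0.484, -0.003, -0.002, 0], [-0.218, 0.147, 0.484, -0.003, -0.002, 0]]}}

```text
time_s: 14.05
position: [0.6509, -0.2369, 0.0251]
tcp_rot: [[0.156, 0.988, 0.01], [0.988, -0.156, -0.005], [-0.004, 0.01, -1.0]]
force: [0.5, 0.2, 0.3]
opening: 0.618
grasp_force: 0.0
```

Request:
{"api": "send_rows", "payload": {"moves": [[0, 0, 0, 0, 0, 0], [0, 0, 0, 0, 0, 0], [0, 0, 0, 0, 0, 0], [0, 0, 0, 0, 0, 0], [0, 0, 0, 0, 0, 0]], "grip": 0.3}}

```text
time_s: 14.55
position: [0.6505, -0.2369, 0.0248]
tcp_rot: [[0.156, 0.988, 0.009], [0.988, -0.156, -0.005], [-0.003, 0.009, -1.0]]
force: [-2.1, 0.6, 5.8]
opening: 0.442
grasp_force: 30.0
```

```bash
python3 - <<'E'
from h import *
st(); x,y=slot(48,-40)
rows((.6475,-.2355,.21,-9),(x,y,.21,-9),(x,y,.12,-9),(x,y,.092,-9))
E
```

```text
t 14.55 p [ 0.6505 -0.2369  0.0248] yaw -8.97 F [-2.1  0.6  5.8] open 0.442 g 30.0 q [-29.  49.  79.  -0.  51. -20.]
(0.6475, -0.2355, 0.21, -9) [0.001, -0.006, -0.741, 0.006, 0.002, 0.0]
(np.float64(0.6859), np.float64(-0.0722), 0.21, -9) [0.67, 0.044, -0.743, 0.006, 0.002, 0.0]
(np.float64(0.6859), np.float64(-0.0722), 0.12, -9) [0.671, 0.04, -0.383, 0.006, 0.002, 0.0]
(np.float64(0.6859), np.float64(-0.0722), 0.092, -9) [0.672, 0.039, -0.271, 0.006, 0.002, 0.0]
```

Request:
{"api": "send_rows", "payload": {"moves": [[0, 0, -0.05, 0, 0, 0], [0, 0, -0.2, 0, 0, 0], [0, 0, -0.38, 0.003, 0.001, 0], [0, 0, -0.56, 0.006, 0.002, 0], [0, 0, -0.741, 0.006, 0.002, 0], [0.15, 0.01, -0.743, 0.006, 0.002, 0], [0.32, 0.02, -0.743, 0.006, 0.002, 0], [0.5, 0.03, -0.743, 0.006, 0.002, 0], [0.63, 0.044, -0.743, 0.006, 0.002, 0], [0.67, 0.044, -0.743, 0.006, 0.002, 0], [0.67, 0.044, -0.743, 0.006, 0.002, 0], [0.67, 0.044, -0.743, 0.006, 0.002, 0]]}}

```text
time_s: 15.75
position: [0.6857, -0.0732, 0.2089]
tcp_rot: [[0.156, 0.988, -0.001], [0.988, -0.156, -0.001], [-0.001, -0.001, -1.0]]
force: [-0.2, 0.5, 0.5]
opening: 0.442
grasp_force: 30.0
```

```bash
python3 - <<'E'
from h import *
st(); x,y=slot(48,-40)
rows((x,y,.12,-9),(x,y,.1,-9),(x,y,.0965,-9))
E
```

```text
t 15.75 p [ 0.6857 -0.0732  0.2089] yaw -8.99 F [-0.2  0.5  0.5] open 0.442 g 30.0 q [-15.  36.  73.  -0.  71.  -6.]
(np.float64(0.6859), np.float64(-0.0722), 0.12, -9) [0.004, 0.001, 0.355, -0.001, 0.001, 0.0]
(np.float64(0.6859), np.float64(-0.0722), 0.1, -9) [0.004, 0.001, 0.435, -0.001, 0.001, 0.0]
(np.float64(0.6859), np.float64(-0.0722), 0.0965, -9) [0.004, 0.001, 0.449, -0.001, 0.001, 0.0]
```

Request:
{"api": "send_rows", "payload": {"moves": [[0.004, 0.001, 0.1, 0, 0, 0], [0.004, 0.001, 0.22, 0, 0, 0], [0.004, 0.001, 0.32, 0, 0, 0], [0.004, 0.001, 0.38, 0, 0, 0], [0.004, 0.001, 0.415, 0, 0, 0], [0.004, 0.001, 0.43, 0, 0, 0], [0.004, 0.001, 0.435, 0, 0, 0], [0.004, 0.001, 0.44, 0, 0, 0], [0.004, 0.001, 0.445, 0, 0, 0], [0.004, 0.001, 0.447, 0, 0, 0], [0.004, 0.001, 0.447, 0, 0, 0]]}}

```text
time_s: 16.85
position: [0.6863, -0.0711, 0.0975]
tcp_rot: [[0.156, 0.988, -0.0], [0.988, -0.156, 0.0], [-0.0, -0.0, -1.0]]
force: [-0.2, 0.2, -0.9]
opening: 0.44
grasp_force: 30.0
```

```bash
python3 - <<'E'
from h import *
st()
E
```

```text
t 16.85 p [ 0.6863 -0.0711  0.0975] yaw -8.97 F [-0.2  0.2 -0.9] open 0.44 g 30.0 q [-15.  43.  78.  -0.  59.  -6.]
```

Request:
{"api": "send_rows", "payload": {"moves": [[0, 0, 0.003, 0, 0, 0], [0, 0, 0.006, 0, 0, 0], [0, 0, 0.006, 0, 0, 0]]}}

```text
time_s: 17.15
position: [0.6863, -0.0711, 0.0958]
tcp_rot: [[0.156, 0.988, -0.0], [0.988, -0.156, 0.0], [0.0, -0.0, -1.0]]
force: [0.5, 0.2, 0.9]
opening: 0.443
grasp_force: 30.0
```

Request:
{"api": "send_rows", "payload": {"moves": [[0, 0, 0, 0, 0, 0], [0, 0, 0, 0, 0, 0], [0, 0, 0, 0, 0, 0], [0, 0, 0, 0, 0, 0], [0, 0, -0.1, 0, 0, 0], [0, 0, -0.25, 0, 0, 0], [0, 0, -0.4, 0, 0, 0], [0, 0, -0.44, 0, 0, 0], [0, 0, -0.44, 0, 0, 0]], "grip": 0.6}}

```text
time_s: 18.05
position: [0.6875, -0.0716, 0.208]
tcp_rot: [[0.156, 0.988, 0.004], [0.988, -0.156, -0.001], [-0.0, 0.004, -1.0]]
force: [0.8, -0.2, -0.3]
opening: 0.601
grasp_force: 0.0
```

```bash
python3 - <<'E'
from h import *
st(); knobs()
rows((.551,-.335,.19,-9),(.551,-.335,.12,-9),(.551,-.335,.05,-9),(.551,-.335,.019,-9))
E
```

```text
t 18.05 p [ 0.6875 -0.0716  0.208 ] yaw -8.98 F [ 0.8 -0.2 -0.3] open 0.601 g 0.0 q [-15.  36.  73.  -0.  71.  -6.]
knob [420.7 221. ] 190 [ 0.5504 -0.3348  0.0293]
knob [471.3 250.5] 203 [ 0.479  -0.4542  0.0291]
knob [423.9 259.5] 198 [ 0.4562 -0.34    0.0294]
knob [377.5 263.1] 196 [ 0.4462 -0.2284  0.0294]
(0.551, -0.335, 0.19, -9) [-1.127, -0.369, 0.063, -0.0, 0.0, 0.0]
(0.551, -0.335, 0.12, -9) [-1.127, -0.369, 0.343, -0.0, 0.0, 0.0]
(0.551, -0.335, 0.05, -9) [-1.127, -0.369, 0.623, -0.0, 0.0, 0.0]
(0.551, -0.335, 0.019, -9) [-1.127, -0.369, 0.747, -0.0, 0.0, 0.0]
```

Request:
{"api": "send_rows", "payload": {"moves": [[-0.15, -0.05, 0, 0, 0, 0], [-0.35, -0.11, 0, 0, 0, 0], [-0.55, -0.18, 0.05, 0, 0, 0], [-0.75, -0.25, 0.15, 0, 0, 0], [-0.92, -0.32, 0.25, 0, 0, 0], [-1, -0.369, 0.34, 0, 0, 0], [-1, -0.369, 0.34, 0, 0, 0], [-1, -0.369, 0.34, 0, 0, 0]]}}

```text
time_s: 18.9
position: [0.5538, -0.3032, 0.1177]
tcp_rot: [[0.159, 0.987, -0.006], [0.987, -0.159, 0.005], [0.004, -0.006, -1.0]]
force: [0.1, 1.2, 1.1]
opening: 0.603
grasp_force: 0.0
```

```bash
python3 - <<'E'
from h import *
st()
rows((.5506,-.3353,.12,-9),(.5506,-.3353,.05,-9),(.5506,-.3353,.021,-9))
E
```

```text
t 18.9 p [ 0.5538 -0.3032  0.1177] yaw -9.13 F [0.1 1.2 1.1] open 0.603 g 0.0 q [-39.  38.  86.   0.  56. -30.]
(0.5506, -0.3353, 0.12, -9) [-0.129, 0.007, -0.01, -0.004, -0.002, -0.001]
(0.5506, -0.3353, 0.05, -9) [-0.13, 0.009, 0.27, -0.004, -0.002, -0.001]
(0.5506, -0.3353, 0.021, -9) [-0.13, 0.01, 0.386, -0.004, -0.002, -0.001]
```

Request:
{"api": "send_rows", "payload": {"moves": [[-0.1, 0.007, 0, 0, 0, 0], [-0.13, 0.007, 0.05, -0.003, -0.002, 0], [-0.13, 0.009, 0.18, -0.004, -0.002, 0], [-0.13, 0.009, 0.3, -0.004, -0.002, 0], [-0.13, 0.01, 0.37, -0.004, -0.002, 0], [-0.13, 0.01, 0.386, -0.004, -0.002, 0], [-0.13, 0.01, 0.386, -0.004, -0.002, 0], [-0.13, 0.01, 0.386, -0.004, -0.002, 0]]}}

```text
time_s: 19.7
position: [0.5543, -0.3361, 0.025]
tcp_rot: [[0.155, 0.988, 0.006], [0.988, -0.155, -0.005], [-0.004, 0.007, -1.0]]
force: [-0.2, 0.3, -0.2]
opening: 0.599
grasp_force: 0.0
```

Request:
{"api": "send_rows", "payload": {"moves": [[0, 0, 0, 0, 0, 0], [0, 0, 0, 0, 0, 0], [0, 0, 0, 0, 0, 0], [0, 0, 0, 0, 0, 0], [0, 0, 0, 0, 0, 0]], "grip": 0.3}}

```text
time_s: 20.2
position: [0.5535, -0.3364, 0.0251]
tcp_rot: [[0.156, 0.988, 0.005], [0.988, -0.156, -0.004], [-0.004, 0.006, -1.0]]
force: [-1.2, 0.6, 6.1]
opening: 0.443
grasp_force: 30.0
```

```bash
python3 - <<'E'
from h import *
st(); x,y=slot(48,40)
rows((.5505,-.335,.21,-9),(x,y,.21,-9))
E
```

```text
t 20.2 p [ 0.5535 -0.3364  0.0251] yaw -8.99 F [-1.2  0.6  6.1] open 0.443 g 30.0 q [-41.  46.  86.   0.  47. -32.]
(0.5505, -0.335, 0.21, -9) [0.001, -0.008, -0.74, 0.004, 0.002, 0.0]
(np.float64(0.6985), np.float64(0.0068), 0.21, -9) [1.444, 0.363, -0.742, 0.004, 0.002, 0.0]
```

Request:
{"api": "send_rows", "payload": {"moves": [[0, 0, -0.05, 0, 0, 0], [0, 0, -0.2, 0, 0, 0], [0, 0, -0.38, 0.002, 0.001, 0], [0, 0, -0.56, 0.004, 0.002, 0], [0, 0, -0.741, 0.004, 0.002, 0], [0.15, 0.05, -0.743, 0.004, 0.002, 0], [0.32, 0.1, -0.743, 0.004, 0.002, 0], [0.5, 0.15, -0.743, 0.004, 0.002, 0], [0.68, 0.2, -0.743, 0.004, 0.002, 0], [0.84, 0.25, -0.743, 0.004, 0.002, 0], [0.95, 0.3, -0.743, 0.004, 0.002, 0], [0.95, 0.3, -0.743, 0.004, 0.002, 0]]}}

```text
time_s: 21.4
position: [0.6654, -0.1082, 0.2099]
tcp_rot: [[0.151, 0.989, 0.001], [0.989, -0.151, 0.001], [0.002, 0.001, -1.0]]
force: [-0.5, -1.0, -1.4]
opening: 0.445
grasp_force: 30.0
```

```bash
python3 - <<'E'
from h import *
st(); x,y=slot(48,40)
rows((x,y,.21,-9),(x,y,.12,-9),(x,y,.096,-9))
E
```

```text
t 21.4 p [ 0.6654 -0.1082  0.2099] yaw -8.7 F [-0.5 -1.  -1.4] open 0.445 g 30.0 q [-19.  35.  75.   0.  70. -10.]
(np.float64(0.6985), np.float64(0.0068), 0.21, -9) [0.475, 0.061, 0.001, 0.001, -0.001, 0.003]
(np.float64(0.6985), np.float64(0.0068), 0.12, -9) [0.474, 0.061, 0.361, 0.001, -0.001, 0.003]
(np.float64(0.6985), np.float64(0.0068), 0.096, -9) [0.474, 0.061, 0.457, 0.001, -0.001, 0.003]
```

Request:
{"api": "send_rows", "payload": {"moves": [[0.15, 0.02, 0, 0, 0, 0], [0.32, 0.04, 0, 0, 0, 0], [0.45, 0.06, 0, 0.001, -0.001, 0.003], [0.475, 0.061, 0, 0.001, -0.001, 0.003], [0.475, 0.061, 0, 0.001, -0.001, 0.003], [0.475, 0.061, 0.12, 0.001, -0.001, 0.003], [0.475, 0.061, 0.24, 0.001, -0.001, 0.003], [0.475, 0.061, 0.33, 0.001, -0.001, 0.003], [0.475, 0.061, 0.39, 0.001, -0.001, 0.003], [0.475, 0.061, 0.42, 0.001, -0.001, 0.003], [0.475, 0.061, 0.435, 0.001, -0.001, 0.003], [0.475, 0.061, 0.435, 0.001, -0.001, 0.003]]}}

```text
time_s: 22.6
position: [0.6975, 0.0017, 0.1012]
tcp_rot: [[0.161, 0.987, -0.002], [0.987, -0.161, -0.001], [-0.002, -0.002, -1.0]]
force: [0.2, -0.0, -0.6]
opening: 0.442
grasp_force: 30.0
```

```bash
python3 - <<'E'
from h import *
st(); x,y=slot(48,40); rows((x,y,.0957,-9))
E
```

```text
t 22.6 p [0.6975 0.0017 0.1012] yaw -9.28 F [ 0.2 -0.  -0.6] open 0.442 g 30.0 q [-9. 44. 76. -0. 60.  0.]
(np.float64(0.6985), np.float64(0.0068), 0.0957, -9) [0.021, 0.001, 0.022, -0.001, 0.001, -0.003]
```

Request:
{"api": "send_rows", "payload": {"moves": [[0, 0, 0.006, 0, 0, 0], [0, 0, 0.012, 0, 0, 0], [0, 0, 0.016, 0, 0, 0], [0, 0, 0.019, 0, 0, 0], [0, 0, 0.022, 0, 0, 0], [0, 0, 0.022, 0, 0, 0]]}}

```text
time_s: 23.2
position: [0.6972, 0.0024, 0.0956]
tcp_rot: [[0.161, 0.987, -0.002], [0.987, -0.161, -0.001], [-0.001, -0.002, -1.0]]
force: [0.0, 0.0, 0.9]
opening: 0.441
grasp_force: 30.0
```

```bash
python3 - <<'E'
from h import *
st()
E
```

```text
t 23.2 p [0.6972 0.0024 0.0956] yaw -9.25 F [0.  0.  0.9] open 0.441 g 30.0 q [-9. 44. 76. -0. 60.  0.]
```

Request:
{"api": "send_rows", "payload": {"moves": [[0, 0, 0, 0, 0, 0], [0, 0, 0, 0, 0, 0], [0, 0, 0, 0, 0, 0], [0, 0, 0, 0, 0, 0], [0, 0, -0.1, 0, 0, 0], [0, 0, -0.25, 0, 0, 0], [0, 0, -0.4, 0, 0, 0], [-0.1, -0.08, -0.44, 0, 0, 0], [-0.25, -0.2, -0.44, 0, 0, 0], [-0.4, -0.32, -0.44, 0, 0, 0], [-0.5, -0.42, -0.44, 0, 0, 0], [-0.5, -0.42, -0.44, 0, 0, 0]], "grip": 0.6}}

```text
time_s: 24.4
position: [0.5696, -0.106, 0.2057]
tcp_rot: [[0.165, 0.986, -0.007], [0.986, -0.165, -0.001], [-0.002, -0.006, -1.0]]
force: [0.4, -0.4, 0.8]
opening: 0.601
grasp_force: 0.0
```

```bash
python3 - <<'E'
from h import *
st(); knobs()
rows((.4462,-.2286,.12,-9),(.4462,-.2286,.05,-9),(.4462,-.2286,.021,-9))
E
```

```text
t 24.4 p [ 0.5696 -0.106   0.2057] yaw -9.47 F [ 0.4 -0.4  0.8] open 0.601 g 0.0 q [-21.  28.  90.  -0.  63. -12.]
knob [471.3 250.5] 204 [ 0.4794 -0.4541  0.0294]
knob [423.9 259.5] 200 [ 0.4567 -0.3399  0.0291]
knob [377.5 263.1] 194 [ 0.4459 -0.2284  0.03  ]
(0.4462, -0.2286, 0.12, -9) [-0.569, -0.415, 0.346, -0.002, 0.001, -0.005]
(0.4462, -0.2286, 0.05, -9) [-0.569, -0.414, 0.626, -0.002, 0.001, -0.005]
(0.4462, -0.2286, 0.021, -9) [-0.568, -0.414, 0.742, -0.002, 0.001, -0.005]
```

Request:
{"api": "send_rows", "payload": {"moves": [[-0.15, -0.1, 0.02, 0, 0, 0], [-0.3, -0.22, 0.08, 0, 0, 0], [-0.45, -0.34, 0.2, -0.002, 0.001, -0.005], [-0.55, -0.414, 0.3, -0.002, 0.001, -0.005], [-0.568, -0.414, 0.36, -0.002, 0.001, -0.005], [-0.568, -0.414, 0.42, -0.002, 0.001, -0.005], [-0.568, -0.414, 0.54, -0.002, 0.001, -0.005], [-0.568, -0.414, 0.66, -0.002, 0.001, -0.005], [-0.568, -0.414, 0.72, -0.002, 0.001, -0.005], [-0.568, -0.414, 0.742, -0.002, 0.001, -0.005], [-0.568, -0.414, 0.742, -0.002, 0.001, -0.005], [-0.568, -0.414, 0.742, -0.002, 0.001, -0.005]]}}

```text
time_s: 25.65
position: [0.4492, -0.2281, 0.0212]
tcp_rot: [[0.152, 0.988, 0.002], [0.988, -0.152, -0.001], [-0.001, 0.002, -1.0]]
force: [-0.6, 0.3, -0.0]
opening: 0.601
grasp_force: 0.0
```

```bash
python3 - <<'E'
from h import *
st()
E
```

```text
t 25.65 p [ 0.4492 -0.2281  0.0212] yaw -8.77 F [-0.6  0.3 -0. ] open 0.601 g 0.0 q [-40.  41. 108.   0.  31. -31.]
```

Request:
{"api": "send_rows", "payload": {"moves": [[0, -0.012, 0, 0, 0, 0], [0, -0.012, 0, 0, 0, 0], [0, -0.012, 0, 0, 0, 0], [0, -0.012, 0, 0, 0, 0], [0, -0.012, 0, 0, 0, 0], [0, -0.012, 0, 0, 0, 0]], "grip": 0.3}}

```text
time_s: 26.25
position: [0.4453, -0.2274, 0.0215]
tcp_rot: [[0.153, 0.988, 0.001], [0.988, -0.153, -0.0], [-0.0, 0.001, -1.0]]
force: [-0.3, 0.4, 6.5]
opening: 0.44
grasp_force: 30.0
```

```bash
python3 - <<'E'
from h import *
st(); x,y=slot(-48,40)
rows((.4462,-.228,.21,-9),(x,y,.21,-9))
E
```

```text
t 26.25 p [ 0.4453 -0.2274  0.0215] yaw -8.81 F [-0.3  0.4  6.5] open 0.44 g 30.0 q [-40.  41. 108.   0.  31. -31.]
(0.4462, -0.228, 0.21, -9) [-0.002, 0.005, -0.754, 0.001, 0.0, 0.002]
(np.float64(0.6037), np.float64(0.0219), 0.21, -9) [1.082, 0.474, -0.754, 0.001, 0.0, 0.002]
```

Request:
{"api": "send_rows", "payload": {"moves": [[0, 0, -0.05, 0, 0, 0], [0, 0, -0.2, 0, 0, 0], [0, 0, -0.38, 0, 0, 0], [0, 0, -0.56, 0, 0, 0], [0, 0, -0.74, 0.001, 0, 0.002], [0.15, 0.07, -0.754, 0.001, 0, 0.002], [0.32, 0.15, -0.754, 0.001, 0, 0.002], [0.5, 0.23, -0.754, 0.001, 0, 0.002], [0.68, 0.31, -0.754, 0.001, 0, 0.002], [0.84, 0.38, -0.754, 0.001, 0, 0.002], [0.98, 0.45, -0.754, 0.001, 0, 0.002], [0.98, 0.47, -0.754, 0.001, 0, 0.002]]}}

```text
time_s: 27.45
position: [0.6003, 0.0012, 0.2099]
tcp_rot: [[0.151, 0.989, 0.001], [0.989, -0.151, 0.002], [0.002, 0.001, -1.0]]
force: [-0.8, -0.5, -0.5]
opening: 0.446
grasp_force: 30.0
```

```bash
python3 - <<'E'
from h import *
st(); x,y=slot(-48,40)
rows((x,y,.21,-9),(x,y,.12,-9),(x,y,.092,-9))
E
```

```text
t 27.45 p [0.6003 0.0012 0.2099] yaw -8.68 F [-0.8 -0.5 -0.5] open 0.446 g 30.0 q [-11.  29.  87.   0.  64.  -2.]
(np.float64(0.6037), np.float64(0.0219), 0.21, -9) [0.084, 0.001, -0.0, 0.001, -0.001, 0.004]
(np.float64(0.6037), np.float64(0.0219), 0.12, -9) [0.083, 0.001, 0.36, 0.001, -0.001, 0.004]
(np.float64(0.6037), np.float64(0.0219), 0.092, -9) [0.083, 0.0, 0.472, 0.001, -0.001, 0.004]
```

Request:
{"api": "send_rows", "payload": {"moves": [[0.083, 0, 0, 0.001, -0.001, 0.004], [0.083, 0, 0.02, 0.001, -0.001, 0.004], [0.083, 0, 0.12, 0.001, -0.001, 0.004], [0.083, 0, 0.24, 0.001, -0.001, 0.004], [0.083, 0, 0.34, 0.001, -0.001, 0.004], [0.083, 0, 0.4, 0.001, -0.001, 0.004], [0.083, 0, 0.43, 0.001, -0.001, 0.004], [0.083, 0, 0.445, 0.001, -0.001, 0.004], [0.083, 0, 0.452, 0.001, -0.001, 0.004], [0.083, 0, 0.458, 0.001, -0.001, 0.004], [0.083, 0, 0.458, 0.001, -0.001, 0.004]]}}

```text
time_s: 28.55
position: [0.6022, 0.0172, 0.0955]
tcp_rot: [[0.162, 0.987, -0.002], [0.987, -0.162, -0.001], [-0.002, -0.001, -1.0]]
force: [-0.3, -0.2, -1.3]
opening: 0.443
grasp_force: 30.0
```

```bash
python3 - <<'E'
from h import *
st(); x,y=slot(-48,40); rows((x,y,.092,-9))
E
```

```text
t 28.55 p [0.6022 0.0172 0.0955] yaw -9.34 F [-0.3 -0.2 -1.3] open 0.443 g 30.0 q [-9. 38. 91. -0. 51.  0.]
(np.float64(0.6037), np.float64(0.0219), 0.092, -9) [0.02, 0.003, 0.014, -0.001, 0.001, -0.004]
```

Request:
{"api": "send_rows", "payload": {"moves": [[0, 0, 0.005, 0, 0, 0], [0, 0, 0.009, 0, 0, 0], [0, 0, 0.012, 0, 0, 0], [0, 0, 0.015, 0, 0, 0], [0, 0, 0.015, 0, 0, 0]]}}

```text
time_s: 29.05
position: [0.6019, 0.0174, 0.0913]
tcp_rot: [[0.162, 0.987, -0.002], [0.987, -0.162, -0.001], [-0.001, -0.002, -1.0]]
force: [-1.2, -0.5, 1.2]
opening: 0.441
grasp_force: 30.0
```

```bash
python3 - <<'E'
from h import *
st()
E
```

```text
t 29.05 p [0.6019 0.0174 0.0913] yaw -9.34 F [-1.2 -0.5  1.2] open 0.441 g 30.0 q [-9. 38. 91. -0. 50.  0.]
```

Contact. Release and head towards the knob at (.456,-.340).

Request:
{"api": "send_rows", "payload": {"moves": [[0, 0, 0, 0, 0, 0], [0, 0, 0, 0, 0, 0], [0, 0, 0, 0, 0, 0], [0, 0, 0, 0, 0, 0], [0, 0, -0.1, 0, 0, 0], [0, 0, -0.25, 0, 0, 0], [0, 0, -0.4, 0, 0, 0], [-0.12, -0.04, -0.45, 0, 0, 0], [-0.3, -0.1, -0.45, 0, 0, 0], [-0.48, -0.16, -0.45, 0, 0, 0], [-0.66, -0.22, -0.45, 0, 0, 0], [-0.8, -0.26, -0.4, 0, 0, 0]], "grip": 0.6}}

```text
time_s: 30.25
position: [0.5052, -0.1718, 0.193]
tcp_rot: [[0.163, 0.987, 0.0], [0.987, -0.163, -0.003], [-0.003, 0.001, -1.0]]
force: [0.2, -0.0, -0.7]
opening: 0.602
grasp_force: 0.0
```

```bash
python3 - <<'E'
from h import *
st(); knobs()
rows((.4563,-.3400,.12,-9),(.4563,-.3400,.05,-9),(.4563,-.3400,.02,-9))
E
```

```text
t 30.25 p [ 0.5052 -0.1718  0.193 ] yaw -9.38 F [ 0.2 -0.  -0.7] open 0.602 g 0.0 q [-31.  25.  97.  -0.  57. -21.]
knob [426.8 259.9] 264 [ 0.4553 -0.3418  0.0298]
(0.4563, -0.34, 0.12, -9) [-0.678, -0.07, 0.285, -0.003, 0.003, -0.006]
(0.4563, -0.34, 0.05, -9) [-0.677, -0.069, 0.565, -0.003, 0.003, -0.006]
(0.4563, -0.34, 0.02, -9) [-0.676, -0.068, 0.685, -0.003, 0.003, -0.006]
```

One white blob is now larger than it was, and another knob is missing from the list. It may have been knocked, so I look.

```bash
python3 - <<'E'
from h import *
s,c,p,d=shot("top"); cv2.imwrite("pics/top4.png",p[100:350,220:540,::-1].repeat(2,0).repeat(2,1)); np.savez("pics/top4.npz",p=p,d=d)
s,c,p,d=shot("side"); [print(*k) for k in balls(cloud(c,d),p,d)]
E
```

```text
[350.2 266.7] 2192 [ 0.5695 -0.1095  0.0396]
[325.8 355. ] 297 [ 0.4559 -0.3399  0.0289]
[335.6 376.9] 263 [ 0.4622 -0.3782  0.0186]
```

View pics/top4.png

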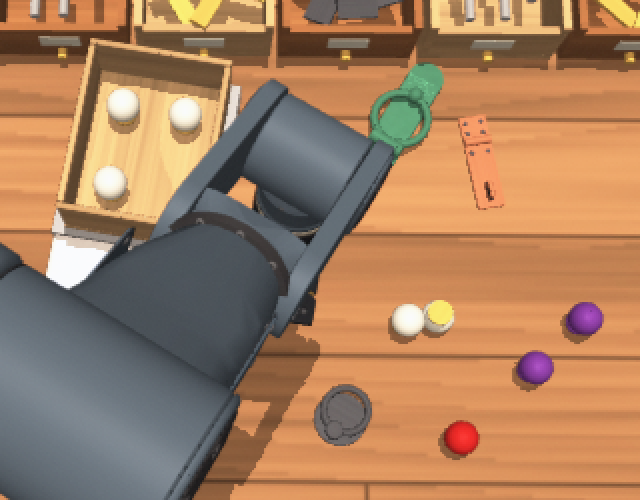

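The far knob has been knocked. It now lies tipped against its neighbour, with its brass foot at crop (440,312) and its ball near (.462,-.378). Let it settle, then look from the wrist.

```bash
python3 - <<'E'
from h import *
rows((.455,-.36,.24,-9))
E
```

```text
(0.455, -0.36, 0.24, -9) [-0.778, -0.069, -0.195, -0.003, 0.001, -0.007]
```

Request:
{"api": "send_rows", "payload": {"moves": [[-0.15, -0.02, -0.1, 0, 0, 0], [-0.32, -0.04, -0.195, 0, 0, 0], [-0.5, -0.06, -0.195, -0.003, 0.001, -0.007], [-0.62, -0.069, -0.195, -0.003, 0.001, -0.007], [-0.67, -0.069, -0.195, -0.003, 0.001, -0.007], [-0.67, -0.069, -0.195, -0.003, 0.001, -0.007], [-0.67, -0.069, -0.195, -0.003, 0.001, -0.007]]}}

```text
time_s: 31.1
position: [0.4618, -0.3299, 0.2402]
tcp_rot: [[0.15, 0.989, 0.002], [0.989, -0.15, 0.002], [0.002, 0.001, -1.0]]
force: [-0.2, 0.7, -0.4]
opening: 0.603
grasp_force: 0.0
```

```bash
python3 - <<'E'
from h import *
st()
s,c,p,d=shot("wrist"); np.savez("pics/w5.npz",p=p,d=d,pos=s["position"],rot=s["tcp_rot"])
s2,c2,p2,d2=shot("side"); np.savez("pics/s5.npz",p=p2,d=d2)
a=proj(c,[[.459,-.36,.03]])[0]; print("wrist px",a, proj(c,[[.4559,-.34,.03],[.4622,-.3782,.0186]]))
def crop(p,u,v,w,h,k): 
    u,v=int(max(0,min(640-w,u-w/2))),int(max(0,min(480-h,v-h/2))); print(u,v); return cv2.resize(p[v:v+h,u:u+w,::-1],(w*k,h*k),interpolation=cv2.INTER_CUBIC)
A=crop(p,a[0],a[1],200,150,2); b=proj(c2,[[.459,-.36,.03]])[0]; B=crop(p2,b[0],b[1],100,75,4)
cv2.imwrite("pics/two5.png",np.hstack([A,B]))
[print(*k) for k in balls(cloud(c2,d2),p2,d2)]
[print(*k) for k in balls(cloud(c,d),p,d)]
E
```

```text
t 31.1 p [ 0.4618 -0.3299  0.2402] yaw -8.65 F [-0.2  0.7 -0.4] open 0.603 g 0.0 q [-47.  25.  89.   0.  66. -38.]
wrist px [323.66585929 241.23381536] [[317.30156968 221.64350588]
 [329.47173571 254.98499921]]
223 166
281 326
[351.4 266.9] 2070 [ 0.5739 -0.1107  0.0401]
[325.5 355.3] 294 [ 0.4557 -0.3399  0.0288]
[335.8 377. ] 266 [ 0.4621 -0.3781  0.0189]
[319.1 225.5] 1671 [ 0.4559 -0.34    0.0291]
```

View pics/two5.png

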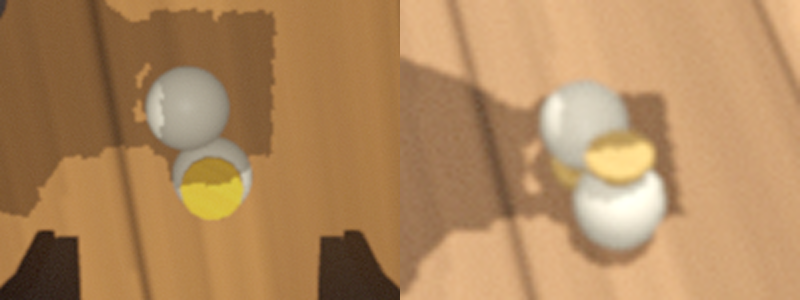

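The neighbour D stands upright. The knocked knob C is upside down: its ball is at the bottom, its foot is on top, and it touches D. I check where its foot is.

```bash
python3 - <<'E'
from h import *
for f,n in(("w5","wrist"),("s5","side")):
    z=np.load(f"pics/{f}.npz"); p,d=z["p"],z["d"]; c=cam(n,dict(position=z["pos"],tcp_rot=z["rot"]) if n=="wrist" else None); P=cloud(c,d)
    h=cv2.cvtColor(p,cv2.COLOR_RGB2HSV)
    m=(abs(P[...,0]-.46)<.05)&(abs(P[...,1]+.37)<.04)&(P[...,2]>.038)&(h[...,1]>90)&(d>0)
    Q=P[m]; print(n,len(Q),Q.mean(0).round(4),Q.min(0).round(4),Q.max(0).round(4))
    A=np.c_[Q[:,:2]-Q[:,:2].mean(0),np.ones(len(Q))]; print(np.linalg.lstsq(A,Q[:,2],rcond=None)[0].round(3))
E
```

```text
wrist 1519 [ 0.4701 -0.3546  0.1624] [ 0.4295 -0.3879  0.0439] [ 0.4933 -0.33    0.3092]
[0.581 5.326 0.162]
side 593 [ 0.4573 -0.3594  0.2664] [ 0.4104 -0.3911  0.0459] [ 0.5072 -0.3303  0.5013]
[0.211 8.364 0.266]
```

```bash
python3 - <<'E'
from h import *
for f,n in(("w5","wrist"),("s5","side")):
    z=np.load(f"pics/{f}.npz"); p,d=z["p"],z["d"]; c=cam(n,dict(position=z["pos"],tcp_rot=z["rot"]) if n=="wrist" else None); P=cloud(c,d)
    h=cv2.cvtColor(p,cv2.COLOR_RGB2HSV)
    m=(abs(P[...,0]-.46)<.05)&(abs(P[...,1]+.37)<.04)&(P[...,2]>.038)&(P[...,2]<.06)&(h[...,1]>90)&(d>0)
    Q=P[m]; print(n,len(Q),Q.mean(0).round(4),Q.min(0).round(4),Q.max(0).round(4))
    A=np.c_[Q[:,:2]-Q[:,:2].mean(0),np.ones(len(Q))]; print(np.linalg.lstsq(A,Q[:,2],rcond=None)[0].round(3))
E
```

```text
wrist 772 [ 0.4617 -0.3732  0.0487] [ 0.4473 -0.3879  0.0439] [ 0.4759 -0.3589  0.0519]
[ 0.012 -0.11   0.049]
side 171 [ 0.4618 -0.3773  0.0487] [ 0.4472 -0.3911  0.0459] [ 0.4759 -0.3622  0.053 ]
[ 0.007 -0.094  0.049]
```

```bash
python3 - <<'E'
from h import *
st(); rows((.462,-.378,.1,9),(.462,-.378,.014,9))
E
```

```text
t 31.2 p [ 0.4618 -0.3296  0.2403] yaw -8.59 F [ 0.4  0.8 -0.3] open 0.597 g 0.0 q [-47.  25.  89.   0.  66. -38.]
(0.462, -0.378, 0.1, 9) [-0.192, 0.029, 0.561, 0.001, -0.001, -0.195]
(0.462, -0.378, 0.014, 9) [-0.193, 0.029, 0.905, 0.001, -0.001, -0.195]
```

Request:
{"api": "send_rows", "payload": {"moves": [[-0.1, 0.015, 0.1, 0, 0, -0.09], [-0.193, 0.029, 0.25, 0.001, -0.001, -0.18], [-0.193, 0.029, 0.4, 0.001, -0.001, -0.195], [-0.193, 0.029, 0.5, 0.001, -0.001, -0.195], [-0.193, 0.029, 0.56, 0.001, -0.001, -0.195], [-0.193, 0.029, 0.62, 0.001, -0.001, -0.195], [-0.193, 0.029, 0.66, 0.001, -0.001, -0.195], [-0.193, 0.029, 0.7, 0.001, -0.001, -0.195], [-0.193, 0.029, 0.7, 0.001, -0.001, -0.195], [-0.193, 0.029, 0.7, 0.001, -0.001, -0.195]]}}

```text
time_s: 32.2
position: [0.4619, -0.3805, 0.0659]
tcp_rot: [[-0.154, 0.988, 0.001], [0.988, 0.154, -0.002], [-0.002, 0.0, -1.0]]
force: [0.2, 0.5, -0.4]
opening: 0.602
grasp_force: 0.0
```

```bash
python3 - <<'E'
from h import *
st(); rows((.462,-.378,.04,9),(.462,-.378,.014,9))
s,c,p,d=shot("side"); [print(*k) for k in balls(cloud(c,d),p,d)]
E
```

```text
t 32.2 p [ 0.4619 -0.3805  0.0659] yaw 8.86 F [ 0.2  0.5 -0.4] open 0.602 g 0.0 q [-50.  40.  93.  -0.  47. -59.]
(0.462, -0.378, 0.04, 9) [0.01, 0.002, 0.104, 0.0, 0.001, -0.002]
(0.462, -0.378, 0.014, 9) [0.01, 0.002, 0.208, 0.0, 0.001, -0.002]
[396.5 264.3] 896 [ 0.6703 -0.1286  0.0408]
[291.7 270.6] 577 [ 0.4414 -0.0816  0.0317]
[330.6 355.2] 102 [ 0.4559 -0.34    0.0289]
[335.5 377. ] 261 [ 0.4622 -0.3782  0.0187]
```

Request:
{"api": "send_rows", "payload": {"moves": [[0.01, 0.002, 0.05, 0, 0.001, 0], [0.01, 0.002, 0.12, 0, 0.001, 0], [0.01, 0.002, 0.18, 0, 0.001, 0], [0.01, 0.002, 0.205, 0, 0.001, 0], [0.01, 0.002, 0.208, 0, 0.001, 0], [0.01, 0.002, 0.208, 0, 0.001, 0], [0.01, 0.002, 0.208, 0, 0.001, 0]]}}

```text
time_s: 32.95
position: [0.4621, -0.3786, 0.0141]
tcp_rot: [[-0.154, 0.988, 0.001], [0.988, 0.154, -0.001], [-0.001, 0.001, -1.0]]
force: [-0.1, -0.7, 0.9]
opening: 0.6
grasp_force: 0.0
```

```bash
python3 - <<'E'
from h import *
st()
E
```

```text
t 32.95 p [ 0.4621 -0.3786  0.0141] yaw 8.83 F [-0.1 -0.7  0.9] open 0.6 g 0.0 q [-50.  45.  94.   0.  41. -59.]
```

Exactly on target; close, then lift straight up.

Request:
{"api": "send_rows", "payload": {"moves": [[0, 0, 0, 0, 0, 0], [0, 0, 0, 0, 0, 0], [0, 0, 0, 0, 0, 0], [0, 0, 0, 0, 0, 0], [0, 0, 0, 0, 0, 0], [0, 0, 0, 0, 0, 0], [-0.003, 0, -0.02, 0, 0, 0], [-0.01, 0, -0.06, 0, 0, 0], [-0.01, 0, -0.14, 0, 0, 0], [-0.01, 0, -0.24, 0, 0, 0], [-0.01, 0, -0.3, 0, 0, 0], [-0.01, 0, -0.3, 0, 0, 0]], "grip": 0.3}}

```text
time_s: 34.15
position: [0.4633, -0.3821, 0.0914]
tcp_rot: [[-0.154, 0.988, 0.004], [0.988, 0.154, -0.004], [-0.005, 0.003, -1.0]]
force: [0.3, -1.1, -0.9]
opening: 0.447
grasp_force: 30.0
```

```bash
python3 - <<'E'
from h import *
st()
s,c,p,d=shot("side"); [print(*k) for k in balls(cloud(c,d),p,d)]
b=proj(c,[[.462,-.36,.07]])[0].astype(int); print(b)
q=p[b[1]-75:b[1]+75,b[0]-100:b[0]+100,::-1]; cv2.imwrite("pics/s6.png",cv2.resize(q,None,fx=3,fy=3,interpolation=cv2.INTER_CUBIC))
x,y=slot(-72,-33); print(x,y)
rows((x,y,.21,81),(x,y,.21,9))
E
```

```text
t 34.15 p [ 0.4633 -0.3821  0.0914] yaw 8.84 F [ 0.3 -1.1 -0.9] open 0.447 g 30.0 q [-50.  38.  92.   0.  49. -59.]
[397.1 264.2] 871 [ 0.6721 -0.1295  0.0409]
[286.1 270.8] 437 [ 0.4278 -0.0773  0.0304]
[324.5 360.4] 175 [ 0.4561 -0.3398  0.0297]
[333 349]
0.5685 -0.0464
(np.float64(0.5685), np.float64(-0.0464), 0.21, 81) [1.257, 0.625, -0.483, -0.0, 0.002, -0.802]
(np.float64(0.5685), np.float64(-0.0464), 0.21, 9) [1.257, 0.625, -0.483, 0.001, 0.002, -0.002]
```

View pics/s6.png

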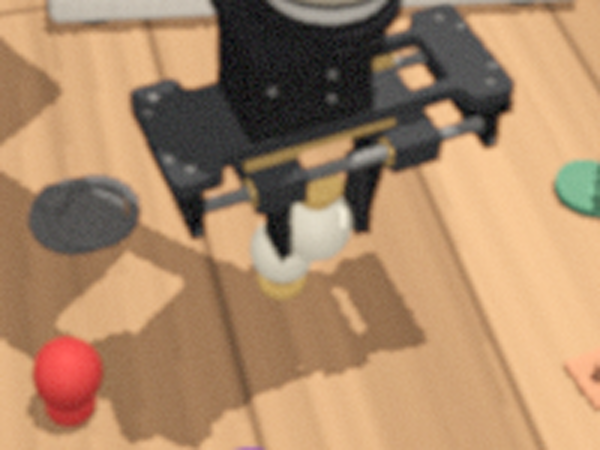

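C is held upside down and D is still standing. I carry C over and set it down leaning towards the box's near wall, the way it leaned before, so it won't topple.

Request:
{"api": "send_rows", "payload": {"moves": [[0, 0, -0.15, 0, 0, 0], [0, 0, -0.32, 0, 0, -0.05], [0.08, 0.04, -0.48, 0, 0, -0.12], [0.2, 0.1, -0.483, 0, 0, -0.2], [0.34, 0.17, -0.483, 0, 0.001, -0.28], [0.48, 0.24, -0.483, 0, 0.001, -0.36], [0.62, 0.31, -0.483, 0, 0.001, -0.44], [0.76, 0.38, -0.483, 0, 0.002, -0.52], [0.88, 0.45, -0.483, 0, 0.002, -0.6], [0.98, 0.5, -0.483, 0, 0.002, -0.68], [0.98, 0.55, -0.483, 0, 0.002, -0.76], [0.98, 0.6, -0.483, 0, 0.002, -0.802]]}}

```text
time_s: 35.4
position: [0.5721, -0.1137, 0.2079]
tcp_rot: [[-0.989, 0.15, -0.005], [0.15, 0.989, 0.003], [0.005, 0.002, -1.0]]
force: [0.1, -0.4, -0.5]
opening: 0.44
grasp_force: 30.0
```

```bash
python3 - <<'E'
from h import *
st()
x,y=slot(-72,-33)
rows((x,y,.21,81))
E
```

```text
t 35.4 p [ 0.5721 -0.1137  0.2079] yaw 81.35 F [ 0.1 -0.4 -0.5] open 0.44 g 30.0 q [ -22.   28.   89.    0.   63. -104.]
(np.float64(0.5685), np.float64(-0.0464), 0.21, 81) [0.055, 0.264, -0.007, 0.001, -0.003, 0.004]
```

Request:
{"api": "send_rows", "payload": {"moves": [[0.02, 0.1, 0, 0, 0, 0], [0.05, 0.22, -0.007, 0, 0, 0], [0.055, 0.264, -0.007, 0.001, -0.003, 0.004], [0.055, 0.264, -0.007, 0.001, -0.003, 0.004], [0.055, 0.264, -0.007, 0.001, -0.003, 0.004]]}}

```text
time_s: 35.9
position: [0.5693, -0.0486, 0.2107]
tcp_rot: [[-0.987, 0.162, 0.002], [0.162, 0.987, -0.001], [-0.002, -0.001, -1.0]]
force: [-0.0, 0.1, -0.7]
opening: 0.444
grasp_force: 30.0
```

```bash
python3 - <<'E'
from h import *
st()
x,y=slot(-72.5,-33)
rows((x,y,.19,81),(x,y,.1,81),(x,y,.086,81))
E
```

```text
t 35.9 p [ 0.5693 -0.0486  0.2107] yaw 80.69 F [-0.   0.1 -0.7] open 0.444 g 30.0 q [-16.  27.  91.  -0.  62. -97.]
(np.float64(0.568), np.float64(-0.0464), 0.19, 81) [0.007, 0.008, 0.083, -0.001, 0.001, -0.003]
(np.float64(0.568), np.float64(-0.0464), 0.1, 81) [0.008, 0.008, 0.443, -0.001, 0.001, -0.003]
(np.float64(0.568), np.float64(-0.0464), 0.086, 81) [0.008, 0.008, 0.499, -0.001, 0.001, -0.003]
```

Request:
{"api": "send_rows", "payload": {"moves": [[0.007, 0.008, 0.04, 0, 0.001, -0.003], [0.007, 0.008, 0.1, 0, 0.001, -0.003], [0.008, 0.008, 0.2, 0, 0.001, -0.003], [0.008, 0.008, 0.3, 0, 0.001, -0.003], [0.008, 0.008, 0.38, 0, 0.001, -0.003], [0.008, 0.008, 0.43, 0, 0.001, -0.003], [0.008, 0.008, 0.46, 0, 0.001, -0.003], [0.008, 0.008, 0.475, 0, 0.001, -0.003], [0.008, 0.008, 0.483, 0, 0.001, -0.003], [0.008, 0.008, 0.489, 0, 0.001, -0.003], [0.008, 0.008, 0.489, 0, 0.001, -0.003]]}}

```text
time_s: 37.0
position: [0.5685, -0.046, 0.0894]
tcp_rot: [[-0.988, 0.158, 0.002], [0.158, 0.988, -0.001], [-0.002, -0.0, -1.0]]
force: [0.5, -0.1, -0.4]
opening: 0.44
grasp_force: 30.0
```

```bash
python3 - <<'E'
from h import *
st()
x,y=slot(-72.5,-33); rows((x,y,.0845,81))
E
```

```text
t 37.0 p [ 0.5685 -0.046   0.0894] yaw 80.94 F [ 0.5 -0.1 -0.4] open 0.44 g 30.0 q [-16.  37.  97.  -0.  47. -97.]
(np.float64(0.568), np.float64(-0.0464), 0.0845, 81) [0.002, -0.002, 0.02, -0.0, 0.001, -0.001]
```

Request:
{"api": "send_rows", "payload": {"moves": [[0, 0, 0.005, 0, 0, 0], [0, 0, 0.01, 0, 0, 0], [0, 0, 0.014, 0, 0, 0], [0, 0, 0.018, 0, 0, 0], [0, 0, 0.02, 0, 0, 0], [0, 0, 0.02, 0, 0, 0]]}}

```text
time_s: 37.6
position: [0.5684, -0.0459, 0.084]
tcp_rot: [[-0.987, 0.158, 0.002], [0.158, 0.987, -0.0], [-0.002, -0.0, -1.0]]
force: [3.0, 0.0, 0.3]
opening: 0.447
grasp_force: 30.2
```

```bash
python3 - <<'E'
from h import *
st()
E
```

```text
t 37.6 p [ 0.5684 -0.0459  0.084 ] yaw 80.92 F [3.  0.  0.3] open 0.447 g 30.2 q [-16.  37.  97.   0.  46. -97.]
```

The knob's foot is touching the wall (3 N) and its ball is on the floor. Release and back out vertically.

Request:
{"api": "send_rows", "payload": {"moves": [[0, 0, 0, 0, 0, 0], [0, 0, 0, 0, 0, 0], [0, 0, 0, 0, 0, 0], [0, 0, 0, 0, 0, 0], [0, 0, -0.08, 0, 0, 0], [0, 0, -0.2, 0, 0, 0], [0, 0, -0.36, 0, 0, 0], [0, 0, -0.48, 0, 0, 0], [0, -0.12, -0.5, 0, 0, 0.08], [0, -0.3, -0.5, 0, 0, 0.17], [0.05, -0.5, -0.5, 0, 0, 0.26], [0.1, -0.7, -0.5, 0, 0, 0.35]], "grip": 0.6}}

```text
time_s: 38.8
position: [0.5156, -0.2132, 0.2087]
tcp_rot: [[-0.757, 0.654, -0.0], [0.654, 0.757, -0.001], [-0.0, -0.001, -1.0]]
force: [0.1, -0.5, 0.6]
opening: 0.6
grasp_force: 0.0
```

```bash
python3 - <<'E'
from h import *
st(); knobs(); boxpose()
rows((.456,-.34,.12,-9),(.456,-.34,.02,-9))
s,c,p,d=shot("top"); cv2.imwrite("pics/top7.png",cv2.resize(p[110:320,220:400,::-1],None,fx=2.8,fy=2.8,interpolation=cv2.INTER_CUBIC))
E
```

```text
t 38.8 p [ 0.5156 -0.2132  0.2087] yaw 49.17 F [ 0.1 -0.5  0.6] open 0.6 g 0.0 q [-34.  26.  93.  -0.  61. -83.]
knob [423.6 259.5] 204 [ 0.4559 -0.3389  0.0297]
top x+ 98.9 slope deg -0.41 z 0.1481
top x- -98.5 slope deg -0.17 z 0.1488
top y- -81.6 slope deg 0.26 z 0.1489
top y+ 75.8 slope deg 0.09 z 0.1485
side x+ 97.9 slope deg -0.58 z 0.1477
side y- -86.1 slope deg 0.21 z 0.1468
side y+ 71.9 slope deg 1.45 z 0.1467
(0.456, -0.34, 0.12, -9) [-0.149, -0.533, 0.354, -0.0, 0.0, 0.646]
(0.456, -0.34, 0.02, -9) [-0.149, -0.533, 0.754, -0.0, 0.0, 0.646]
```

View pics/top7.png

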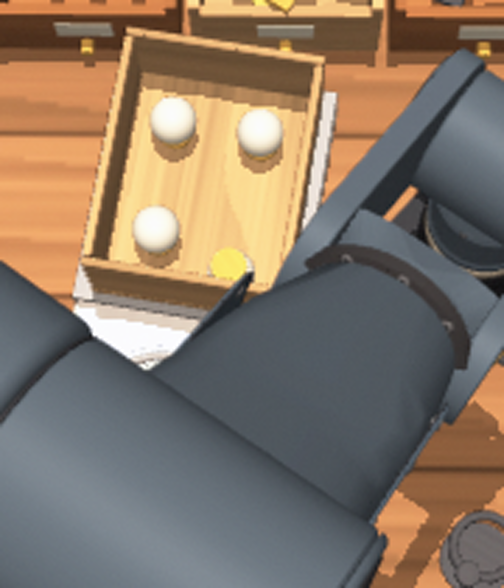

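The box is centred, three knobs stand in it, and the fourth leans steadily on the near wall (foot at crop (229,264)). One knob is left, at (.456,-.3395).

```bash
python3 - <<'E'
from h import *
rows((.456,-.3397,.12,81),(.456,-.3397,.02,81))
E
```

```text
(0.456, -0.3397, 0.12, 81) [-0.15, -0.54, 0.354, 0.0, -0.0, -0.352]
(0.456, -0.3397, 0.02, 81) [-0.151, -0.54, 0.754, 0.0, -0.0, -0.352]
```

Request:
{"api": "send_rows", "payload": {"moves": [[-0.04, -0.14, 0.05, 0, 0, -0.08], [-0.09, -0.3, 0.12, 0, 0, -0.17], [-0.14, -0.46, 0.22, 0, 0, -0.26], [-0.15, -0.54, 0.3, 0, 0, -0.352], [-0.15, -0.54, 0.36, 0, 0, -0.352], [-0.15, -0.54, 0.42, 0, 0, -0.352], [-0.15, -0.54, 0.5, 0, 0, -0.352], [-0.15, -0.54, 0.55, 0, 0, -0.352], [-0.15, -0.54, 0.55, 0, 0, -0.352], [-0.15, -0.54, 0.55, 0, 0, -0.352]]}}

```text
time_s: 40.0
position: [0.4582, -0.3381, 0.0714]
tcp_rot: [[-0.988, 0.153, 0.001], [0.153, 0.988, 0.0], [-0.001, 0.0, -1.0]]
force: [0.6, -0.3, 1.3]
opening: 0.604
grasp_force: 0.0
```

```bash
python3 - <<'E'
from h import *
st(); rows((.456,-.3397,.02,81))
s,c,p,d=shot("side"); [print(*k) for k in balls(cloud(c,d),p,d)]
E
```

```text
t 40.0 p [ 0.4582 -0.3381  0.0714] yaw 81.2 F [ 0.6 -0.3  1.3] open 0.604 g 0.0 q [ -48.   38.   97.    0.   45. -129.]
(0.456, -0.3397, 0.02, 81) [0.008, -0.008, 0.206, 0.0, 0.0, 0.002]
[391.  264.5] 1060 [ 0.6588 -0.1245  0.0404]
[285.  271.4] 421 [ 0.425  -0.0779  0.0298]
[326.1 360. ] 225 [ 0.4558 -0.3397  0.0296]
```

Request:
{"api": "send_rows", "payload": {"moves": [[0.008, -0.008, 0.06, 0, 0, 0.002], [0.008, -0.008, 0.13, 0, 0, 0.002], [0.008, -0.008, 0.19, 0, 0, 0.002], [0.008, -0.008, 0.206, 0, 0, 0.002], [0.008, -0.008, 0.206, 0, 0, 0.002], [0.008, -0.008, 0.206, 0, 0, 0.002]]}}

```text
time_s: 40.65
position: [0.4558, -0.3408, 0.0204]
tcp_rot: [[-0.988, 0.158, 0.002], [0.158, 0.988, -0.001], [-0.002, -0.001, -1.0]]
force: [0.6, -0.3, 0.2]
opening: 0.598
grasp_force: 0.0
```

Request:
{"api": "send_rows", "payload": {"moves": [[0, 0, 0, 0, 0, 0], [0, 0, 0, 0, 0, 0], [0, 0, 0, 0, 0, 0], [0, 0, 0, 0, 0, 0], [0, 0, 0, 0, 0, 0], [0, 0, 0, 0, 0, 0]], "grip": 0.3}}

```text
time_s: 41.25
position: [0.4556, -0.3406, 0.0204]
tcp_rot: [[-0.987, 0.158, 0.002], [0.158, 0.987, -0.001], [-0.002, -0.0, -1.0]]
force: [0.4, 1.7, 5.5]
opening: 0.442
grasp_force: 30.0
```

```bash
python3 - <<'E'
from h import *
st(); x,y=slot(8,-5); print(x,y)
rows((.456,-.3397,.21,81),(x,y,.21,81))
E
```

```text
t 41.25 p [ 0.4556 -0.3406  0.0204] yaw 80.92 F [0.4 1.7 5.5] open 0.442 g 30.0 q [ -48.   43.   98.    0.   39. -129.]
0.6519 -0.0314
(0.456, -0.3397, 0.21, 81) [-0.002, 0.003, -0.758, -0.0, 0.001, -0.001]
(np.float64(0.6519), np.float64(-0.0314), 0.21, 81) [-0.581, 1.345, -0.758, -0.0, 0.001, -0.001]
```

Request:
{"api": "send_rows", "payload": {"moves": [[0, 0, -0.05, 0, 0, 0], [0, 0, -0.2, 0, 0, 0], [0, 0, -0.38, 0, 0.001, 0], [0, 0, -0.56, 0, 0.001, 0], [0, 0, -0.74, 0, 0.001, 0], [-0.05, 0.15, -0.758, 0, 0.001, 0], [-0.13, 0.32, -0.758, 0, 0.001, 0], [-0.21, 0.5, -0.758, 0, 0.001, 0], [-0.29, 0.68, -0.758, 0, 0.001, 0], [-0.36, 0.84, -0.758, 0, 0.001, 0], [-0.43, 0.98, -0.758, 0, 0.001, 0], [-0.45, 0.98, -0.758, 0, 0.001, 0]]}}

```text
time_s: 42.45
position: [0.6066, -0.1117, 0.2098]
tcp_rot: [[-0.988, 0.152, 0.001], [0.152, 0.988, 0.001], [-0.0, 0.001, -1.0]]
force: [-0.6, -0.5, -1.2]
opening: 0.446
grasp_force: 30.0
```

```bash
python3 - <<'E'
from h import *
st(); x,y=slot(8,-5)
rows((x,y,.21,81),(x,y,.0895,81))
E
```

```text
t 42.45 p [ 0.6066 -0.1117  0.2098] yaw 81.24 F [-0.6 -0.5 -1.2] open 0.446 g 30.0 q [ -21.   30.   84.    0.   66. -102.]
(np.float64(0.6519), np.float64(-0.0314), 0.21, 81) [-0.13, 0.345, -0.0, 0.001, 0.0, 0.003]
(np.float64(0.6519), np.float64(-0.0314), 0.0895, 81) [-0.13, 0.344, 0.482, 0.001, 0.0, 0.003]
```

Request:
{"api": "send_rows", "payload": {"moves": [[-0.05, 0.15, 0, 0, 0, 0], [-0.12, 0.31, 0, 0.001, 0, 0.003], [-0.13, 0.345, 0, 0.001, 0, 0.003], [-0.13, 0.345, 0.02, 0.001, 0, 0.003], [-0.13, 0.345, 0.12, 0.001, 0, 0.003], [-0.13, 0.345, 0.24, 0.001, 0, 0.003], [-0.13, 0.345, 0.34, 0.001, 0, 0.003], [-0.13, 0.345, 0.4, 0.001, 0, 0.003], [-0.13, 0.345, 0.43, 0.001, 0, 0.003], [-0.13, 0.345, 0.445, 0.001, 0, 0.003], [-0.13, 0.345, 0.455, 0.001, 0, 0.003], [-0.13, 0.345, 0.455, 0.001, 0, 0.003]]}}

```text
time_s: 43.65
position: [0.6511, -0.0365, 0.0964]
tcp_rot: [[-0.987, 0.162, 0.001], [0.162, 0.987, -0.002], [-0.001, -0.002, -1.0]]
force: [0.2, -1.3, 0.4]
opening: 0.446
grasp_force: 30.0
```

```bash
python3 - <<'E'
from h import *
st(); x,y=slot(8,-5)
rows((x,y,.0893,81))
E
```

```text
t 43.65 p [ 0.6511 -0.0365  0.0964] yaw 80.66 F [ 0.2 -1.3  0.4] open 0.446 g 30.0 q [-13.  41.  84.  -0.  55. -94.]
(np.float64(0.6519), np.float64(-0.0314), 0.0893, 81) [0.0, 0.021, 0.029, -0.001, 0.001, -0.004]
```

Request:
{"api": "send_rows", "payload": {"moves": [[0, 0, 0.007, 0, 0, 0], [0, 0, 0.013, 0, 0, 0], [0, 0, 0.018, 0, 0, 0], [0, 0, 0.022, 0, 0, 0], [0, 0, 0.025, 0, 0, 0], [0, 0, 0.027, 0, 0, 0], [0, 0, 0.027, 0, 0, 0]]}}

```text
time_s: 44.35
position: [0.6507, -0.0361, 0.0892]
tcp_rot: [[-0.987, 0.162, -0.001], [0.162, 0.987, -0.001], [0.0, -0.002, -1.0]]
force: [-0.6, 0.4, 1.8]
opening: 0.438
grasp_force: 30.0
```

```bash
python3 - <<'E'
from h import *
st()
E
```

```text
t 44.35 p [ 0.6507 -0.0361  0.0892] yaw 80.66 F [-0.6  0.4  1.8] open 0.438 g 30.0 q [-13.  41.  84.  -0.  55. -94.]
```

Contact. Release, rise, and move clear.

Request:
{"api": "send_rows", "payload": {"moves": [[0, 0, 0, 0, 0, 0], [0, 0, 0, 0, 0, 0], [0, 0, 0, 0, 0, 0], [0, 0, 0, 0, 0, 0], [0, 0, -0.1, 0, 0, 0], [0, 0, -0.25, 0, 0, 0], [0, 0, -0.42, 0, 0, 0], [0, 0, -0.56, 0, 0, 0], [0.1, 0.1, -0.6, 0, 0, 0], [0.25, 0.3, -0.6, 0, 0, 0], [0.4, 0.5, -0.6, 0, 0, 0], [0.5, 0.7, -0.6, 0, 0, 0]], "grip": 0.6}}

```text
time_s: 45.55
position: [0.5649, 0.1293, 0.239]
tcp_rot: [[-0.987, 0.164, -0.001], [0.164, 0.987, -0.002], [0.001, -0.002, -1.0]]
force: [-0.0, 1.0, -0.1]
opening: 0.601
grasp_force: 0.0
```

Request:
{"api": "send_rows", "payload": {"moves": [[0.1, 0.15, 0, 0, 0, 0], [0.2, 0.3, 0, 0, 0, 0], [0.2, 0.5, 0, 0, 0, 0], [0.2, 0.7, 0, 0, 0, 0], [0.2, 0.7, 0, 0, 0, 0], [0.2, 0.7, 0, 0, 0, 0]]}}

```text
time_s: 46.15
position: [0.545, 0.3099, 0.238]
tcp_rot: [[-0.987, 0.16, -0.001], [0.16, 0.987, -0.002], [0.001, -0.003, -1.0]]
force: [0.6, -1.1, 0.2]
opening: 0.601
grasp_force: 0.0
```

```bash
python3 - <<'E'
from h import *
st(); knobs(); boxpose()
s,c,p,d=shot("top"); cv2.imwrite("pics/top8.png",cv2.resize(p[110:350,200:540,::-1],None,fx=2.3,fy=2.3,interpolation=cv2.INTER_CUBIC))
E
```

```text
t 46.15 p [0.545  0.3099 0.238 ] yaw 80.81 F [ 0.6 -1.1  0.2] open 0.601 g 0.0 q [ 19.  30.  81.  -0.  70. -61.]
top x+ 99.0 slope deg -0.38 z 0.1481
top x- -98.4 slope deg -0.29 z 0.1483
top y- -81.7 slope deg 0.26 z 0.1487
top y+ 75.8 slope deg 0.31 z 0.1483
side x+ 98.0 slope deg -0.53 z 0.1474
side x- -98.4 slope deg 0.09 z 0.1477
side y- -86.1 slope deg 0.43 z 0.1465
side y+ 71.9 slope deg 0.21 z 0.1464
```

View pics/top8.png

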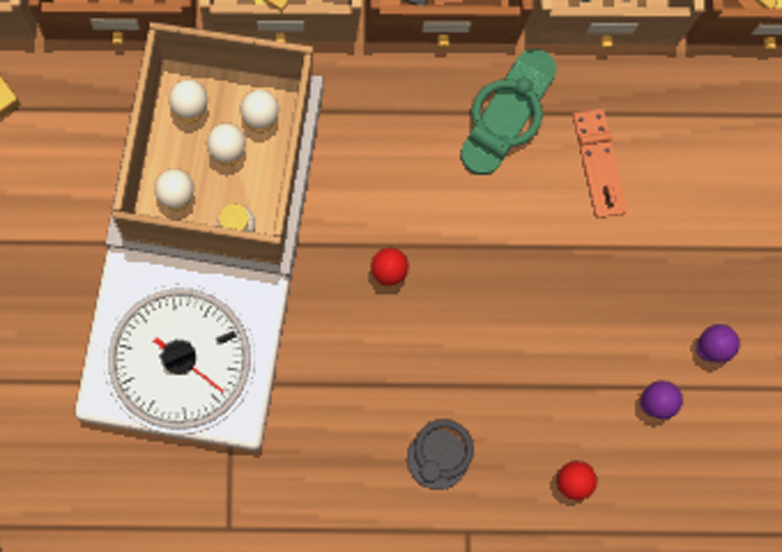

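The final top view shows all five white knobs in the box, with the box centred on the plate. The dial mark is unmoved, and the needle is past it by about the weight of five knobs. The hardware and look-alikes are where they were.

```bash
python3 -c "
from rig import ticket
print(ticket.hand_in())"
```

```text
the job is handed in; nothing more can be done
None
```

The job is handed in: the scale was zeroed with the empty box on the plate (needle within about 0.9° of the mark's centre), then all five porcelain knobs were lowered to the box floor. One of them had been knocked over, so it sits upside down against the near wall. The box is still within a few millimetres of the plate's middle, and I left the other hardware and the look-alikes alone.

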